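# Put a batch of can capacitors on test

### The job

Put the round can capacitors from the mat on test: turn the supply's knob fully anticlockwise to its end stop, then crank the handwheel until the shuttle's pointer stands on the near heavy mark of the scale (the one nearest the handwheel). Stand every can upright on the floor of a pocket of its own in the shuttle, crank the handwheel until the pointer stands on the far heavy mark, and only then turn the knob fully clockwise to its other end stop. Leave the other things on the bench where they are, and take your hand off everything at the end.

Things in the scene. Friction and masses are not known exactly. Their poses are not given: they have to be found in the camera images.
- can0: can capacitor: plain upright aluminium cylinder, 42 mm diameter, 42 mm tall, two small ceramic terminals (8 mm high, seen only) on top, 0.1 to 0.2 kg; origin at the centre of its underside, z up when standing. Starts upright on the mat. May be absent (None)
- can1: can capacitor: plain upright aluminium cylinder, 42 mm diameter, 42 mm tall, two small ceramic terminals (8 mm high, seen only) on top, 0.1 to 0.2 kg; origin at the centre of its underside, z up when standing. Starts upright on the mat. May be absent (None)
- can2: can capacitor: plain upright aluminium cylinder, 42 mm diameter, 42 mm tall, two small ceramic terminals (8 mm high, seen only) on top, 0.1 to 0.2 kg; origin at the centre of its underside, z up when standing. Starts upright on the mat. May be absent (None)
- can3: can capacitor: plain upright aluminium cylinder, 42 mm diameter, 42 mm tall, two small ceramic terminals (8 mm high, seen only) on top, 0.1 to 0.2 kg; origin at the centre of its underside, z up when standing. Starts upright on the mat. May be absent (None)
- mat: black rubber mat 230 x 160 x 3 mm on the table, either left or right of the fixture, where the cans start; fixed; origin at the centre of its underside
- supply: grey bench supply, a fixed box 150 (x) x 140 (y) x 75 mm high on the other side from the mat, with the dial knob on its top; origin at the centre of its underside
- dial (a joint): the supply's knob, rad: 0 = fully anticlockwise (seen from above) end stop, grows clockwise to the end stop at 2.4; stays where it is left; friction 0.05 N m
- dial_grip (a point): on the knob's axis, 112 mm above the table, 7 mm below the knob's top. Its x axis runs along the knob's grip bar (46 mm long, 14 thick, 32 high, on a 48 mm disc whose top is 23 mm below this point) and turns with it: yaw = the supply's yaw minus the joint value
- fixture: fixed test fixture; origin on the table under the handwheel's axis, x towards the shuttle, away from the robot. Gear box 75 x 75 mm, 76 high, carrying the level handwheel (98 mm diameter, top at 93 mm) with an upright crank handle; beyond it the bed and shuttle; at x = 240 to 255 mm a contact rail 52 mm high with copper leaves (seen only); at y = 114 to 154 mm the scale bar, 26 mm high
- wheel (a joint): handwheel angle about the vertical, rad, grows clockwise seen from above, 0 to 29 between its stops; geared to the shuttle by a self-locking screw (15 mm per turn); needs about 3.5 N at the crank handle (friction 0.12 N m)
- wheel_axis (a point): point on the handwheel's vertical axis at the crank handle's grip height, 122 mm above the table; fixed to the fixture, same axes
- crank_grip (a point): crank handle: upright round black grip, 20 mm diameter, from 94 to 139 mm above the table, free to spin on its pin, 38 mm from the wheel's axis (at wheel angle 0 on the fixture's +x side); this point is on its axis, 122 mm above the table. Its orientation means nothing
- shuttle (a joint): shuttle travel along the fixture's +x, m, 0 to 0.070 (away from the robot). Clockwise cranking increases it by 0.015 per turn. 0.010 = pointer on the near (loading) mark, 0.055 = pointer on the far (test) mark
- pointer (a point): tip of the steel pointer on the shuttle over the scale bar; axes as the fixture
- mark_load (a point): the near heavy mark of the scale, nearest the handwheel: loading position; axes as the fixture. The scale has fine ticks every 5 mm and two heavy, long marks 45 mm apart
- mark_test (a point): the far heavy mark of the scale: test position; axes as the fixture
- shuttle_floor (a point): centre of the shuttle's floor, 21 mm above the table; axes as the fixture. The shuttle is a steel tray, 220 mm along the fixture's y, with four square pockets in a row, centred at y = -81, -27, 27 and 81 mm from this point, each 50 x 50 mm inside, walls 4 mm thick and 12 mm high above the floor; moved only by the screw
- tub: bystander among the cans: low rectangular capacitor 44 x 34 x 20 mm (26 mm with terminals) on the mat; origin at the centre of its underside
- screwdriver: bystander: screwdriver with red handle, 200 mm, origin under its middle, along its x
- wrench: bystander: steel spanner 180 mm, origin under its middle, along its x
- flask: bystander: brown bottle, 56 mm diameter, 130 mm tall, origin under its centre
- jar: bystander: clear jar, 50 mm diameter, 60 mm tall, origin under its centre
- spool: bystander: copper wire spool, 60 mm diameter, 30 mm tall, origin under its centre
- brush: bystander: brush 200 mm, origin under its middle, along its x
Not all that is in view belongs to the job. What is shaped like the can1 but purple is not meant.

How it is judged:
By the outcome, as a careful person would: the job done as asked, in the order asked, and still so for the second after the job is handed in, with the robot touching nothing.
Of can0, can1, can2, can3 only 2 to 4 are there at a start; the rules pass over those that are not, and their reading is None.
At some moment in a run one of can0, can1, can2, can3 may be knocked a few centimetres aside while the robot is not near it.
Once in a run the grip may slacken for a moment while it holds something.
It also fails if it takes over 208 s, if anything falls off the work surface, if the arm or the gripper's body presses on something with over 40 N, if the wrist force passes 120 N, or if a joint passes its speed limit or range.

### The arm

A 7-joint arm with a two-finger parallel gripper is mounted at the origin on the work surface. World frame = base frame: x ahead of the robot, y to its left, z up, the work surface at z = 0. Lengths are in m, angles in rad, forces in N, time in s.
With the tool pointing down it reaches from about 0.425 to 1.025 m from the base axis. Payload 9.4 kg.
Tool frame: the origin (TCP) lies between the finger pads; the fingertips stand 17 mm ahead of it and the grasp point (between the pads) lies 2 mm behind it; x points along the fingers, z is the direction in which the jaws open and shut, and the axes are right-handed (so a half turn about x gives the same grasp; the last joint's range is limited). The gripper opens to 85 mm and grips with 20 to 120 N. Pads are 22 mm wide; open, the fingers measure 114 mm over their backs; the gripper's body (76 mm by 85 mm) begins 54 mm behind the grasp point. The pads swing forward as they close: fully open they stand 13 mm farther back than shut.
Start: joints at [-1.221, 0.599, -0.003, 1.599, 0.002, 0.943, -0.08], TCP at [0.3, 0.66, 0.248] pointing down, gripper open.
Joint ranges: [-2.57, 2.57], [-0.35, 1.97], [-1.29, 1.29], [0.11, 2.56], [-1.05, 4.19], [0.11, 1.86], [-2.63, 2.63]. Speed limits (rad/s): [2.22, 2.22, 3.01, 3.01, 3.14, 3.14, 3.14].

### API

Orientations are given as a unit quaternion [x, y, z, w].
In Python, from workcell import manip, imaging gives the robot as it stands. The module is installed in compiled form; this text tells all that it offers.
- The arm moves only by the tool send_rows, never from a script. Its argument "targets" is a list of rows, each an object with "claw": the finger opening in m, from 0 to 0.0854; "dp": the shift along the world's x, y, z in m, a list of three; "turn": the turn about the world's z in rad. In form: [{"claw": claw, "dp": [x, y, z], "turn": turn}, ...]. A call has 1 to 8 rows; each row is the pose to reach, as a shift and turn from the pose commanded when the call began; what a row does not reach only later rows make up. A row lasts 1/8 s, in which the tool goes at most 62.5 mm and 10.7 degrees, less where a joint would pass 70% of its speed; a pose out of reach is approached as far as the arm can. A call with a gripper value outside its range is refused whole. The fingers move at their own pace and stop on an object; "force" is the grip in N (left out, the last holds). Time passes only in rows, so rows that repeat a pose let the fingers close. It gives the time, the measured TCP pose, the force and the opening at its end, in the units of the state.
- manip.observe(): the state, without advancing time (a new reading comes with each control period).
- imaging.snapshot(name): name is "scene" or "top" or "wrist"; returns the picture (420x560x3 uint8, red, green, blue); there is no depth.
- imaging.camera_model(name): a dict with "mtx" (3x3 intrinsics, pixels), "D" ([k1, k2, p1, p2, k3] as OpenCV has them; the pictures are not rectified), "rvec" (rotation vector, rad) and "tvec" (3), from world to camera coordinates, as OpenCV has them. Camera axes: x right, y down, z forward; pixel columns grow to the right and rows downward; lengths in m; the calibration is good to about 2 mm. A picture is of the moment at which its call begins: read the wrist's pose just before it. camera_model takes no time and is no camera call; for the wrist camera it gives the pose at the moment of the call.
- manip.close_job(): hands the job in, once; it reports no verdict.
The state is a dict: "t": time; "joint_positions": joint angles; "joint_vel": joint speeds; "joint_torque": joint torques, N m; "position": TCP position; "tcp_rot": TCP orientation; "contact_force": force on the tool from outside, world axes, zero at the start; "wrist_torque": the same for the moment, N m; "grip_width": opening from 0.0 (shut) to 1.0 (fully open).
Only numpy, scipy, OpenCV 4.12 (cv2) and the standard library are available. Lean on these libraries where they do the work, as an engineer would, in place of code of your own. Each camera call takes 0.05 s, during which the arm holds its last target.

## Working session

There is one attempt and no reset: what is moved stays moved. The work goes in short steps, Python scripts to look and compute and a tool call to move; the robot and the scene stay as the last step left them, time stands still between calls to the robot, and variables do not carry over. Pictures are saved under pics/ and viewed, and the job is handed in when it is done.

Besides the shell and the picture viewer there is one more tool, called after "Emit:" by a JSON object that holds its "name" and its "arguments", one argument or row to a line. send_rows: Moves the arm, as the interface text tells. Its arguments: {"type":"object","properties":{"targets":{"type":"array"},"force":{"type":"number"}},"required":["targets"]}

```bash
ls; mkdir -p pics
python3 - <<'E'
from workcell import manip, imaging
import cv2
print(manip.observe())
for n in ["scene","top","wrist"]:
    im=imaging.snapshot(n); cv2.imwrite(f"pics/{n}0.png",im[:,:,::-1]); m=imaging.camera_model(n); print(n,m)
E
```

```text
pics
{'t': 0.0, 'joint_positions': array([-1.22071923,  0.60012987, -0.00259363,  1.60014351,  0.00179602,
        0.94288427, -0.07981077]), 'joint_vel': array([-0.0001986 , -0.0002474 ,  0.00037609, -0.00170054, -0.0005175 ,
        0.00089532, -0.00035726]), 'joint_torque': array([ 2.24787647e-03, -7.76472902e+01,  1.56580668e+00, -2.58009553e+01,
        1.22148794e-02,  8.85670306e-03, -1.49250877e-05]), 'position': array([0.29990356, 0.65956828, 0.24740791]), 'tcp_rot': array([-0.38313034,  0.594971  ,  0.38246729,  0.59408705]), 'contact_force': array([ 0.09204334,  0.24336466, -0.76510067]), 'wrist_torque': array([-0.01592183, -0.03658843, -0.02313878]), 'grip_width': 1.0013102545068142}
scene {'mtx': array([[545.19895486,   0.        , 277.95639757],
       [  0.        , 545.19895486, 208.48537909],
       [  0.        ,   0.        ,   1.        ]]), 'D': array([-0.09035316,  0.        ,  0.        ,  0.        ,  0.        ]), 'rvec': array([ 1.61654886,  1.90593165, -0.84097011]), 'tvec': array([ 0.0729544 , -0.28171663,  2.01475789])}
top {'mtx': array([[454.93348022,   0.        , 279.8610668 ],
       [  0.        , 454.93348022, 208.12040882],
       [  0.        ,   0.        ,   1.        ]]), 'D': array([0.0140283, 0.       , 0.       , 0.       , 0.       ]), 'rvec': array([ 2.1681283 , -2.18086991,  0.05792103]), 'tvec': array([0.0359572 , 0.54078666, 1.43211705])}
wrist {'mtx': array([[321.69314873,   0.        , 278.348737  ],
       [  0.        , 321.69314873, 211.45152559],
       [  0.        ,   0.        ,   1.        ]]), 'D': array([-0.01256862,  0.        ,  0.        ,  0.        ,  0.        ]), 'rvec': array([-2.39588309, -1.54390005, -0.25587103]), 'tvec': array([-0.72459897, -0.04382246,  0.38150656])}
```

Run:
```python
import cv2
im=cv2.imread("pics/top0.png"); cv2.imwrite("pics/top0b.png",cv2.resize(im,(800,600),interpolation=cv2.INTER_CUBIC))
im=cv2.imread("pics/scene0.png"); cv2.imwrite("pics/scene0b.png",cv2.resize(im,(800,600),interpolation=cv2.INTER_CUBIC))
```

```text
(no output)
```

View pics/top0b.png

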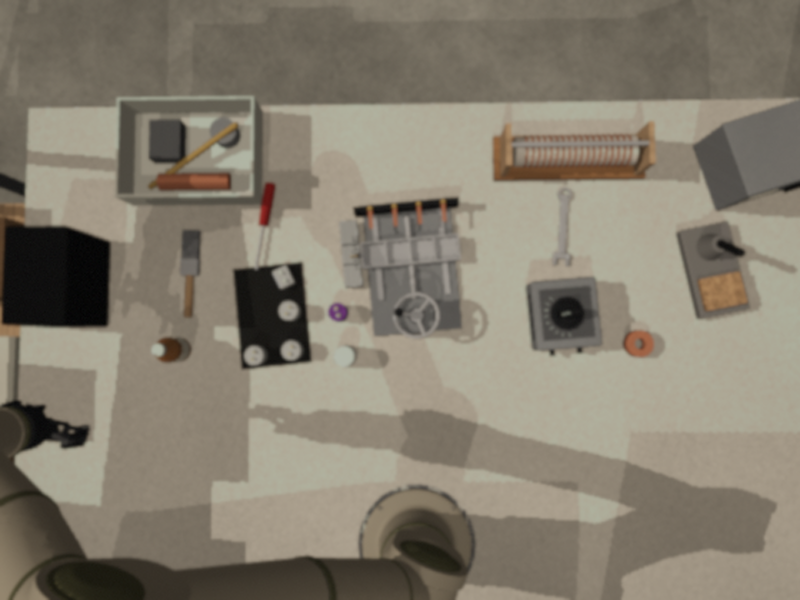

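View pics/scene0b.png

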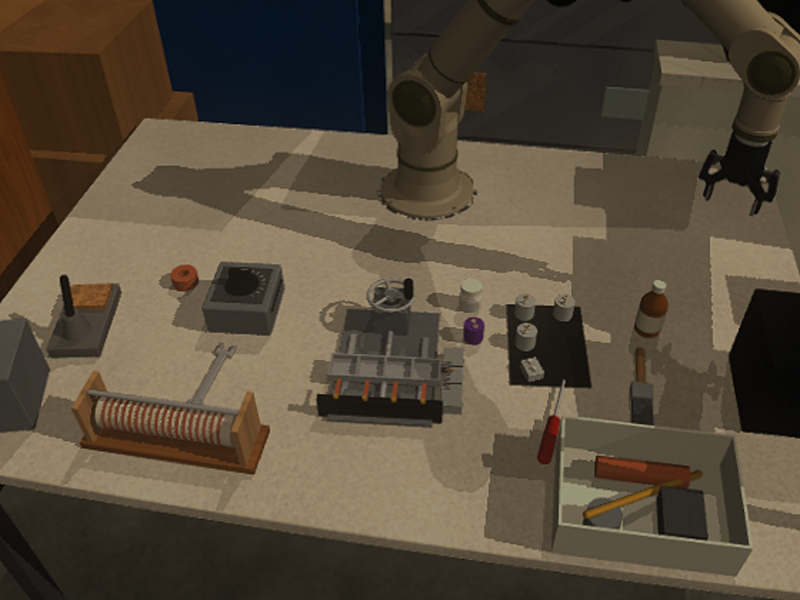

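View pics/wrist0.png

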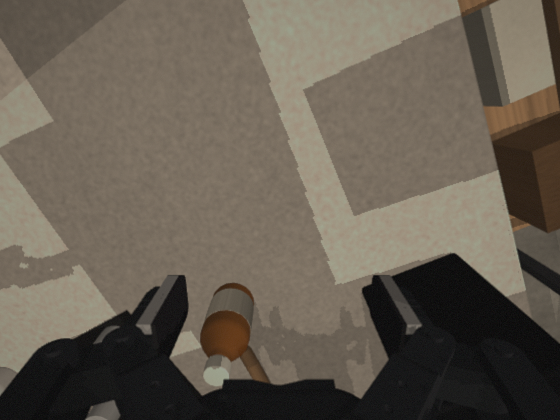

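The top view shows three cans on the left mat at 800-px (289,310), (291,350) and (254,355). The tub is at (283,277), the purple decoy at (338,312) and the jar at (345,355). Next I'll enlarge crops to get accurate positions.

```bash
cat > h.py <<'E'
import cv2, numpy as np
from workcell import manip, imaging
def p2w(name,uv,z,m=None):
    m=m or imaging.camera_model(name)
    uv=np.array(uv,float).reshape(-1,1,2)
    n=cv2.undistortPoints(uv,m["mtx"],m["D"]).reshape(-1,2)
    R=cv2.Rodrigues(m["rvec"])[0]; c=-R.T@m["tvec"]
    d=np.c_[n,np.ones(len(n))]@R
    z=np.broadcast_to(z,len(n))
    return c+d*((z-c[2])/d[:,2])[:,None]
def w2p(name,P,m=None):
    m=m or imaging.camera_model(name)
    return cv2.projectPoints(np.array(P,float).reshape(-1,1,3),m["rvec"],m["tvec"],m["mtx"],m["D"])[0].reshape(-1,2)
def snap(name,fn=None,crop=None,k=1):
    m=imaging.camera_model(name); im=imaging.snapshot(name)[:,:,::-1].copy()
    if fn:
        cv2.imwrite("pics/raw_"+fn,im)
        o=im
        if crop: x0,y0,x1,y1=crop; o=im[y0:y1,x0:x1]
        cv2.imwrite("pics/"+fn,cv2.resize(o,None,fx=k,fy=k,interpolation=cv2.INTER_CUBIC))
    return im,m
def st():
    s=manip.observe(); from scipy.spatial.transform import Rotation as R
    M=R.from_quat(s["tcp_rot"]).as_matrix()
    print("t",round(s["t"],2),"pos",s["position"].round(4),"xax",M[:,0].round(3),"jaw yaw deg",np.degrees(np.arctan2(M[1,2],M[0,2])).round(2),"F",s["contact_force"].round(1),"T",s["wrist_torque"].round(2),"g",round(s["grip_width"],3),"j7",s["joint_positions"].round(2))
E
python3 - <<'E'
import cv2
im=cv2.imread("pics/top0.png")
for n,(x0,y0,x1,y1) in dict(a=(155,130,335,265),b=(360,180,480,260)).items():
    k=800/(x1-x0); k=min(k,600/(y1-y0)); k=int(k*10)/10; print(n,k)
    cv2.imwrite(f"pics/top0_{n}.png",cv2.resize(im[y0:y1,x0:x1],None,fx=k,fy=k,interpolation=cv2.INTER_CUBIC))
E
```

```text
a 4.4
b 6.6
```

View pics/top0_a.png

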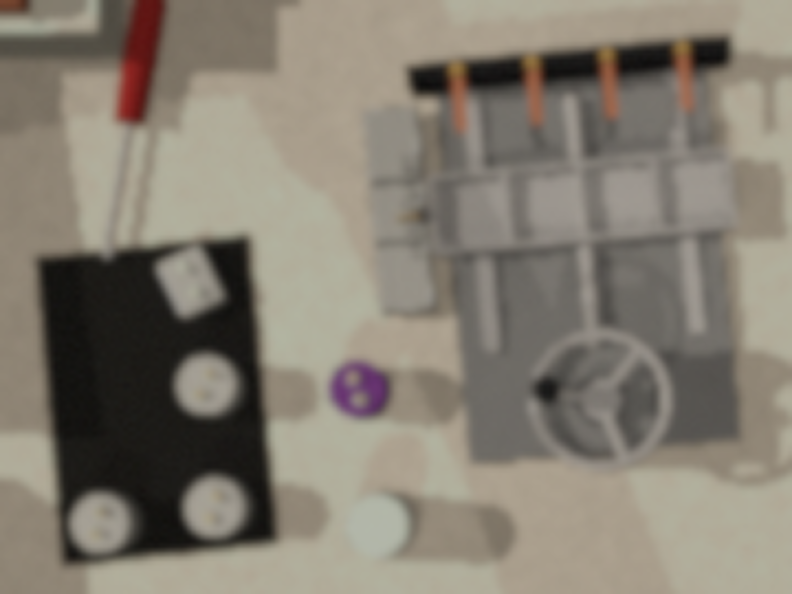

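View pics/top0_b.png

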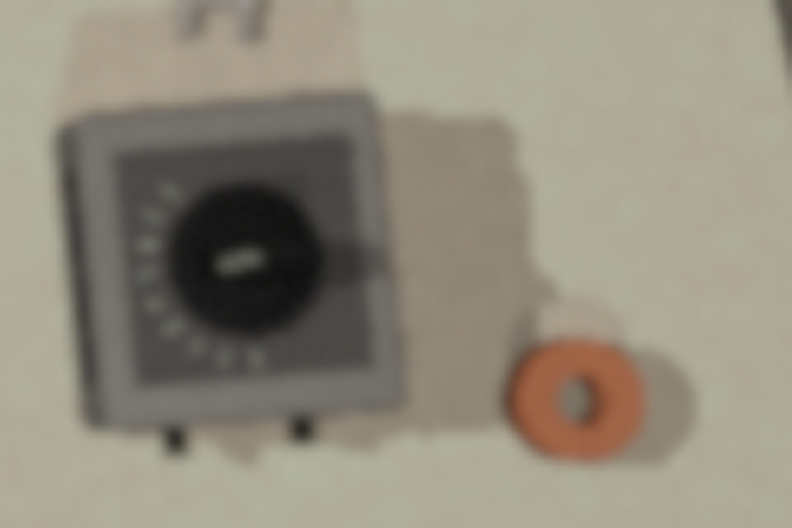

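Run:
```python
from h import *
m=imaging.camera_model("top")
def A(p): return [155+p[0]/4.4,130+p[1]/4.4]
def B(p): return [360+p[0]/6.6,180+p[1]/6.6]
st()
def show(n,ps,z,f): print(n,p2w("top",[f(p) for p in ps],z,m).round(4).tolist())
show("cans top z.045",[(206,385),(214,506),(101,522)],0.045,A)
show("tub",[(190,282)],0.025,A)
show("purple",[(359,389)],0.042,A); show("jar",[(380,525)],0.06,A)
show("wheel axis z.093",[(600,398)],0.090,A)
show("crank top",[(545,388)],0.139,A)
show("knob disc",[(245,258)],0.089,B); show("knob ptr",[(215,267),(262,257)],0.119,B)
show("supply top corners",[(72,125),(372,95),(405,402),(98,425)],0.075,B)
show("rail ends top",[(412,82),(728,52)],0.052,A)
show("gearbox low corners",[(473,462),(738,438)],0.076,A)
show("pockets",[(482,212),(558,203),(631,198),(704,188)],0.021,A)
show("pointer",[(402,214),(425,214)],0.03,A)
show("mat",[(40,258),(248,238),(273,540),(66,562)],0.003,A)
show("scale",[(365,108),(418,103),(435,312),(386,312)],.026,A)
```

```text
t 0.15 pos [0.3    0.6597 0.2476] xax [-0.    -0.001 -1.   ] jaw yaw deg 65.55 F [-0.5 -0.  -0. ] T [-0.03 -0.05  0.02] g 1.001 j7 [-1.22  0.6  -0.    1.6   0.    0.94 -0.08]
cans top z.045 [[0.5112, 0.2777, 0.045], [0.4251, 0.2714, 0.045], [0.4142, 0.3518, 0.045]]
tub [[0.5874, 0.2938, 0.025]]
purple [[0.5078, 0.1686, 0.042]]
jar [[0.4113, 0.1516, 0.06]]
wheel axis z.093 [[0.4982, -0.0033, 0.09]]
crank top [[0.5028, 0.0335, 0.139]]
knob disc [[0.5004, -0.3222, 0.089]]
knob ptr [[0.495, -0.3017, 0.119], [0.4994, -0.3227, 0.119]]
supply top corners [[0.5633, -0.2473, 0.075], [0.5763, -0.3857, 0.075], [0.4345, -0.3969, 0.075], [0.4245, -0.2564, 0.075]]
rail ends top [[0.7275, 0.1297, 0.052], [0.7471, -0.0968, 0.052]]
gearbox low corners [[0.4548, 0.0852, 0.076], [0.4705, -0.0988, 0.076]]
pockets [[0.6375, 0.0814, 0.021], [0.6437, 0.026, 0.021], [0.6469, -0.0272, 0.021], [0.6539, -0.0804, 0.021]]
pointer [[0.6353, 0.139, 0.03], [0.6351, 0.1223, 0.03]]
mat [[0.6083, 0.4096, 0.003], [0.6221, 0.2555, 0.003], [0.3998, 0.2358, 0.003], [0.3846, 0.3874, 0.003]]
scale [[0.714, 0.1664, 0.026], [0.7173, 0.1277, 0.026], [0.5641, 0.1154, 0.026], [0.5644, 0.151, 0.026]]
```

Run:
```python
from h import *
from scipy.spatial.transform import Rotation as R
s=manip.observe(); m=imaging.camera_model("wrist"); Rc=cv2.Rodrigues(m["rvec"])[0]; c=-Rc.T@m["tvec"]
T=R.from_quat(s["tcp_rot"]).as_matrix()
print("cam in tool",T.T@(c-s["position"]),"cam z in tool",T.T@Rc[2],"cam x in tool",T.T@Rc[0], "world",c, Rc[2])
for n in("top","scene"):
    m=imaging.camera_model(n);Rc=cv2.Rodrigues(m["rvec"])[0];print(n,-Rc.T@m["tvec"])
```

```text
cam in tool [-0.12571051  0.08324044  0.00057045] cam z in tool [ 9.45448515e-01 -3.25770303e-01 -9.03156427e-04] cam x in tool [1.11278672e-03 4.57152702e-04 9.99999276e-01] world [0.22450669 0.69478358 0.37334148] [ 0.29583948 -0.13668188 -0.94540841]
top [0.43473848 0.00418829 1.46822589]
scene [1.64604284 0.23123504 1.17516351]
```

Emit:
{"name": "send_rows", "arguments": {
  "targets": [
    {"claw": 0.085, "dp": [0.06, -0.02, 0.02], "turn": 0},
    {"claw": 0.085, "dp": [0.12, -0.06, 0.05], "turn": 0},
    {"claw": 0.085, "dp": [0.18, -0.11, 0.1], "turn": -0.15},
    {"claw": 0.085, "dp": [0.2, -0.17, 0.1], "turn": -0.3},
    {"claw": 0.085, "dp": [0.2, -0.23, 0.1], "turn": -0.45},
    {"claw": 0.085, "dp": [0.2, -0.29, 0.1], "turn": -0.6},
    {"claw": 0.085, "dp": [0.2, -0.35, 0.1], "turn": -0.75},
    {"claw": 0.085, "dp": [0.2, -0.41, 0.1], "turn": -0.9}
  ]
}}

```text
t: 1.15
position: [0.4997, 0.2745, 0.3481]
tcp_rot: [-0.084, 0.702, 0.084, 0.702]
contact_force: [1.3, -0.9, -0.4]
grip_width: 0.994
```

Emit:
{"name": "send_rows", "arguments": {
  "targets": [
    {"claw": 0.085, "dp": [0.05, -0.06, 0], "turn": 0},
    {"claw": 0.085, "dp": [0.1, -0.12, 0.0], "turn": 0},
    {"claw": 0.085, "dp": [0.1, -0.12, 0.0], "turn": 0}
  ]
}}

```text
t: 1.52
position: [0.6015, 0.1531, 0.3482]
tcp_rot: [-0.085, 0.702, 0.084, 0.702]
contact_force: [-0.4, 0.4, 0.0]
grip_width: 0.994
```

Run:
```python
from h import *
import pickle
st()
im,m=snap("wrist","w1.png",None,1.4); pickle.dump(m,open("w1.pkl","wb"))
```

```text
t 1.52 pos [0.6015 0.1531 0.3482] xax [ 0.001 -0.001 -1.   ] jaw yaw deg 13.77 F [-0.4  0.4  0. ] T [ 0.07 -0.    0.03] g 0.994 j7 [-0.56  0.39  0.31  1.75 -0.13  1.03  0.04]
```

View pics/w1.png

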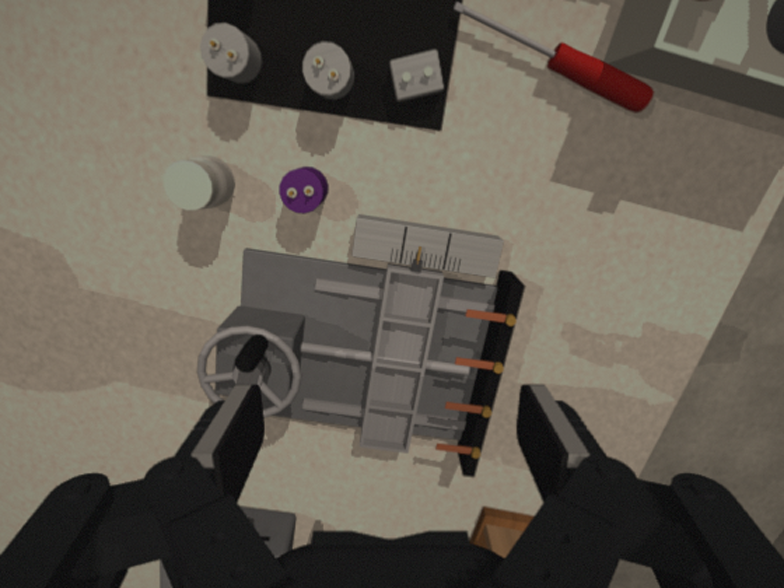

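The wrist view is sharp. It shows the scale at about (430,245), with heavy marks at about x=404 and 448 and the pointer at about 420. I'll enlarge that area.

Run:
```python
import cv2
im=cv2.imread("pics/raw_w1.png")
cv2.imwrite("pics/w1a.png",cv2.resize(im[145:205,245:365],None,fx=6.5,fy=6.5,interpolation=cv2.INTER_CUBIC))
cv2.imwrite("pics/w1b.png",cv2.resize(im[150:345,130:385],None,fx=3,fy=3,interpolation=cv2.INTER_CUBIC))
```

```text
(no output)
```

View pics/w1a.png

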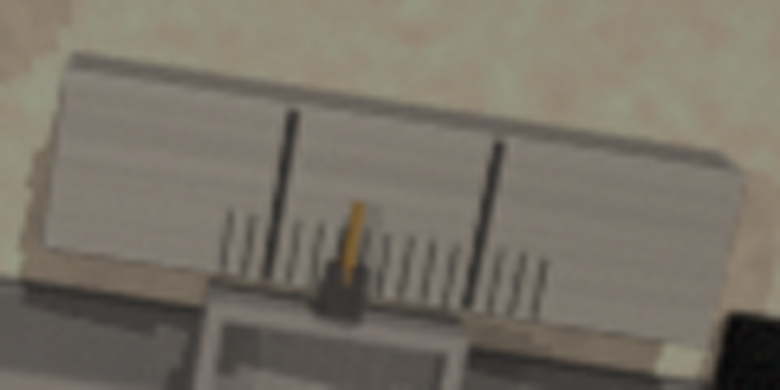

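View pics/w1b.png

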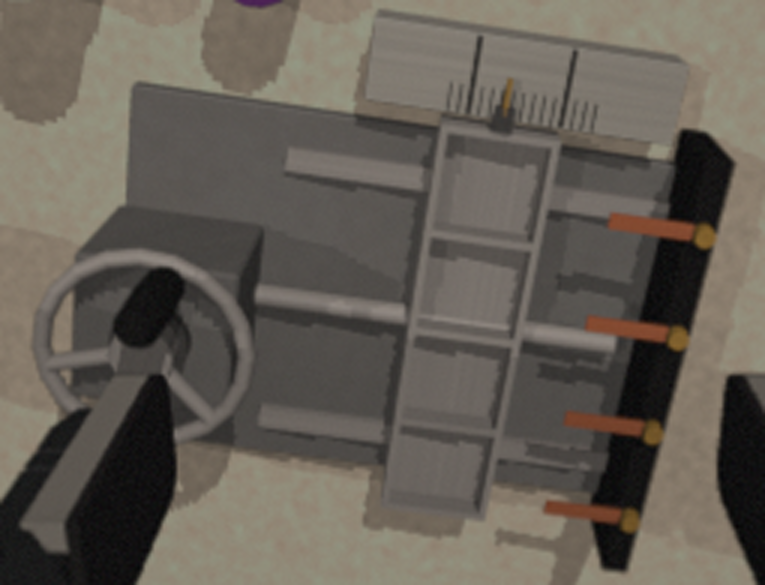

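Run:
```python
from h import *
import pickle
m=pickle.load(open("w1.pkl","rb"))
def A(p): return [245+p[0]/6.5-.0,145+p[1]/6.5]
def B(p): return [130+p[0]/3,150+p[1]/3]
w=lambda ps,z,f: p2w("wrist",[f(p) for p in ps],z,m)
nm=w([(292,112),(267,278)],.026,A); fm=w([(500,143),(468,305)],.026,A); pt=w([(358,203),(348,280)],.029,A)
print(nm,fm,pt)
for a in(nm,fm,pt): d=a[0]-a[1]; print("yaw",np.degrees(np.arctan2(-d[0],d[1])))
# tray outer corners, z .033
tr=w([(443,120),(560,140),(485,517),(386,505)],.033,B); print(tr, tr.mean(0)); d=(tr[0]+tr[1]-tr[2]-tr[3]); print(np.degrees(np.arctan2(-d[0],d[1])))
# wheel rim outer ellipse extremes
wr=w([(142,250),(34,343),(253,350),(145,442)],.090,B); print(wr, wr.mean(0))
gb=w([(122,206),(263,228)],.076,B); print("gear", gb, np.degrees(np.arctan2(*(gb[1]-gb[0])[1::-1])))
print("crank top",w([(168,278)],.139,B),"crank base",w([(132,332)],.094,B))
rl=w([(683,130),(735,163)],.052,B);print("rail",rl)
# local coordinates with yaw
for yaw in(5.0,):
    y=np.radians(yaw); ex=np.array([np.cos(y),np.sin(y),0]); ey=np.array([-np.sin(y),np.cos(y),0])
    o=np.array([.498,-.003,0])
    for n,a in(("nm",nm),("fm",fm),("pt",pt),("tr",tr),("wr",wr)): print(n,np.c_[(a-o)@ex,(a-o)@ey].round(4).tolist())
```

```text
[[0.61778783 0.15897    0.026     ]
 [0.62163508 0.12192417 0.026     ]] [[0.6631967  0.16317908 0.026     ]
 [0.666511   0.12656562 0.026     ]] [[0.63641608 0.1436671  0.029     ]
 [0.63876289 0.12648113 0.029     ]]
yaw 5.9289773750143775
yaw 5.172387264118157
yaw 7.77587867388788
[[ 0.61024043  0.11768469  0.033     ]
 [ 0.66667075  0.12139076  0.033     ]
 [ 0.68634788 -0.09611723  0.033     ]
 [ 0.63173976 -0.10134474  0.033     ]] [0.6487497  0.01040337 0.033     ]
5.3884901905001055
[[ 0.49423234  0.04555641  0.09      ]
 [ 0.45338875 -0.0109345   0.09      ]
 [ 0.54928324  0.00908669  0.09      ]
 [ 0.50887465 -0.05046258  0.09      ]] [ 0.50144474 -0.0016885   0.09      ]
gear [[0.47955554 0.05745181 0.076     ]
 [0.54175936 0.06200174 0.076     ]] 4.183474287190624
crank top [[0.51666716 0.06058763 0.139     ]] crank base [[0.49625336 0.0074825  0.094     ]]
rail [[0.716012   0.14415933 0.052     ]
 [0.7442572  0.13488157 0.052     ]]
nm [[0.1334, 0.1509], [0.1341, 0.1137]]
fm [[0.1791, 0.1511], [0.1792, 0.1144]]
pt [[0.1507, 0.134], [0.1515, 0.1167]]
tr [[0.1223, 0.1104], [0.1789, 0.1092], [0.1795, -0.1092], [0.1247, -0.1096]]
wr [[0.0005, 0.0487], [-0.0451, -0.004], [0.0521, 0.0076], [0.0067, -0.0482]]
```

Emit:
{"name": "send_rows", "arguments": {
  "targets": [
    {"claw": 0.085, "dp": [-0.02, -0.058, 0], "turn": 0},
    {"claw": 0.085, "dp": [-0.04, -0.116, 0], "turn": 0},
    {"claw": 0.085, "dp": [-0.06, -0.174, 0], "turn": 0},
    {"claw": 0.085, "dp": [-0.08, -0.232, -0.01], "turn": 0},
    {"claw": 0.085, "dp": [-0.1, -0.29, -0.02], "turn": 0},
    {"claw": 0.085, "dp": [-0.1, -0.34, -0.05], "turn": 0},
    {"claw": 0.085, "dp": [-0.1, -0.34, -0.05], "turn": 0}
  ]
}}

```text
t: 2.45
position: [0.498, -0.1867, 0.2966]
tcp_rot: [-0.084, 0.703, 0.084, 0.701]
contact_force: [-0.1, 0.9, 0.3]
grip_width: 0.999
```

Run:
```python
from h import *
import pickle
st()
im,m=snap("wrist","w2.png",None,1.4); pickle.dump(m,open("w2.pkl","wb"))
```

```text
t 2.45 pos [ 0.498  -0.1867  0.2966] xax [-0.003 -0.001 -1.   ] jaw yaw deg 13.62 F [-0.1  0.9  0.3] T [0.03 0.03 0.  ] g 0.999 j7 [-0.05  0.33  0.4   2.   -0.16  0.85  0.68]
```

View pics/w2.png

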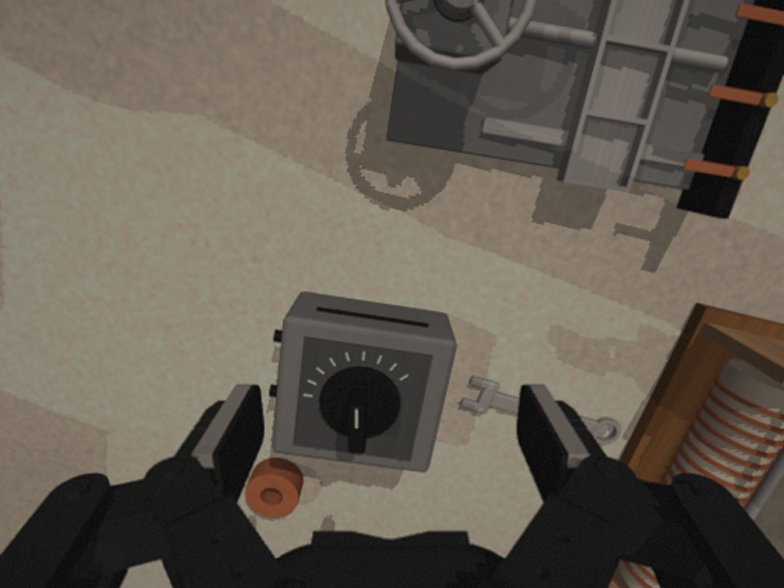

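Run:
```python
import cv2
im=cv2.imread("pics/raw_w2.png")
cv2.imwrite("pics/w2a.png",cv2.resize(im[200:345,185:335],None,fx=4,fy=4,interpolation=cv2.INTER_CUBIC))
```

```text
(no output)
```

View pics/w2a.png

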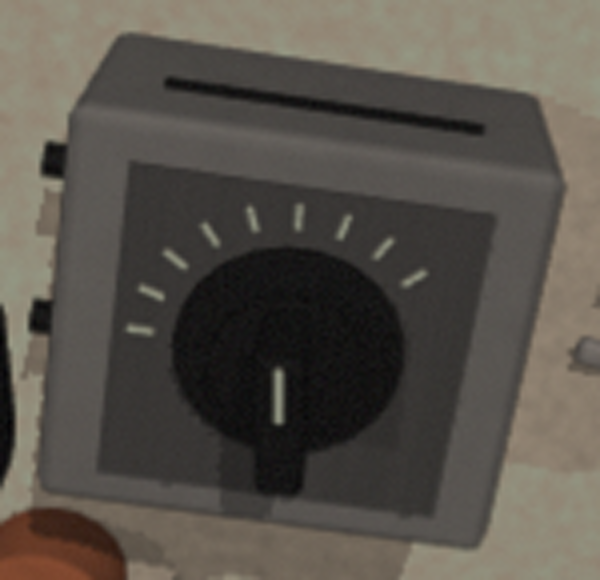

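Run:
```python
from h import *
import pickle
m=pickle.load(open("w2.pkl","rb"))
A=lambda p:[185+p[0]/4,200+p[1]/4]
w=lambda ps,z: p2w("wrist",[A(p) for p in ps],z,m)
print("disc",w([(172,350),(405,350),(288,248),(288,455)],.089))
l=w([(278,368),(278,425)],.119); d=l[0]-l[1]; print("line",l,np.degrees(np.arctan2(d[1],d[0])))
print("bar far end",w([(255,470),(303,470),(278,495)],.119))
c=w([(75,110),(562,185),(483,548),(40,490)],.075); print(c,c.mean(0))
for i,j in((0,1),(3,2)): d=c[j]-c[i]; print(np.degrees(np.arctan2(d[1],d[0])))
```

```text
disc [[ 0.46977268 -0.32464659  0.089     ]
 [ 0.53740358 -0.30807131  0.089     ]
 [ 0.49613848 -0.28305732  0.089     ]
 [ 0.51147186 -0.35288026  0.089     ]]
line [[ 0.49984608 -0.30354651  0.119     ]
 [ 0.50374369 -0.32152057  0.119     ]] 102.2349617663104
bar far end [[ 0.50061748 -0.33771224  0.119     ]
 [ 0.51376495 -0.33448129  0.119     ]
 [ 0.50872007 -0.34447818  0.119     ]]
[[ 0.4269685  -0.26139613  0.075     ]
 [ 0.57132924 -0.25082538  0.075     ]
 [ 0.58333055 -0.38376822  0.075     ]
 [ 0.43735364 -0.39587672  0.075     ]] [ 0.50474548 -0.32296661  0.075     ]
4.187985338599685
4.741717603524929
```

Emit:
{"name": "send_rows", "arguments": {
  "targets": [
    {"claw": 0.085, "dp": [0.003, -0.056, -0.03], "turn": -0.025},
    {"claw": 0.085, "dp": [0.003, -0.112, -0.06], "turn": -0.025},
    {"claw": 0.085, "dp": [0.003, -0.112, -0.1], "turn": -0.025},
    {"claw": 0.085, "dp": [0.003, -0.112, -0.13], "turn": -0.025},
    {"claw": 0.085, "dp": [0.003, -0.112, -0.13], "turn": -0.025},
    {"claw": 0.085, "dp": [0.003, -0.112, -0.13], "turn": -0.025}
  ]
}}

```text
t: 3.25
position: [0.5039, -0.2947, 0.1693]
tcp_rot: [-0.078, 0.702, 0.078, 0.703]
contact_force: [-0.7, -1.2, -0.2]
grip_width: 0.998
```

Run:
```python
from h import *
st()
im,m=snap("wrist","w3.png",None,1.4)
```

```text
t 3.25 pos [ 0.5039 -0.2947  0.1693] xax [ 0.001 -0.    -1.   ] jaw yaw deg 12.63 F [-0.7 -1.2 -0.2] T [-0.02 -0.05 -0.01] g 0.998 j7 [ 0.21  0.55  0.33  2.02 -0.3   0.62  0.96]
```

View pics/w3.png

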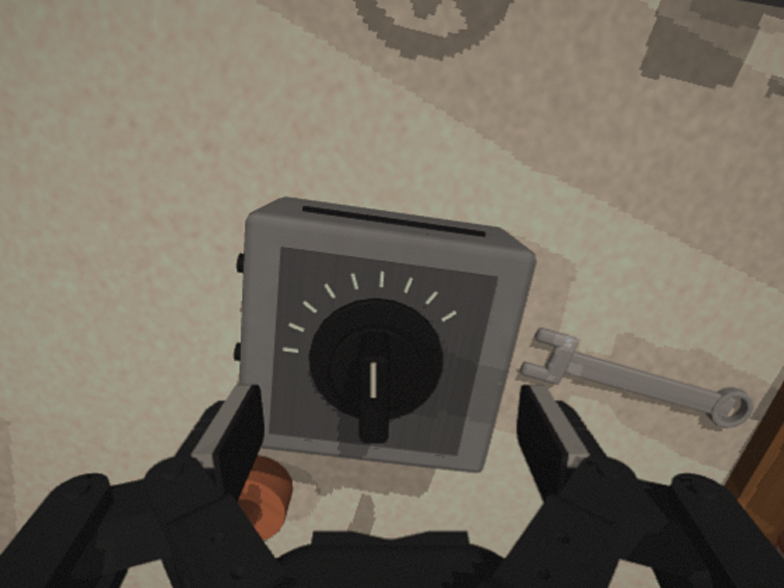

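Run:
```python
from h import *
m=imaging.camera_model("wrist")
w=lambda ps,z: p2w("wrist",[[p[0]/1.4,p[1]/1.4] for p in ps],z,m)
l=w([(373,362),(374,398)],.119); d=l[0]-l[1]; print(l,np.degrees(np.arctan2(d[1],d[0])))
e=w([(361,425),(388,425),(374,442),(360,352),(388,352)],.119); print(e)
u=np.array([np.cos(np.radians(102)),np.sin(np.radians(102)),0]); print(e[2]+.023*u)
```

```text
[[ 0.49940726 -0.30358628  0.119     ]
 [ 0.50358314 -0.32116317  0.119     ]] 103.36443755361427
[[ 0.50070856 -0.33645014  0.119     ]
 [ 0.51284095 -0.33374575  0.119     ]
 [ 0.50849053 -0.34429806  0.119     ]
 [ 0.49291486 -0.30008789  0.119     ]
 [ 0.504747   -0.29744653  0.119     ]]
[ 0.50370856 -0.32180067  0.119     ]
```

Emit:
{"name": "send_rows", "arguments": {
  "targets": [
    {"claw": 0.085, "dp": [0, -0.027, -0.01], "turn": 0},
    {"claw": 0.085, "dp": [0, -0.027, -0.03], "turn": 0},
    {"claw": 0.085, "dp": [0, -0.027, -0.055], "turn": 0},
    {"claw": 0.085, "dp": [0, -0.027, -0.055], "turn": 0},
    {"claw": 0.085, "dp": [0, -0.027, -0.055], "turn": 0}
  ]
}}

```text
t: 3.92
position: [0.5036, -0.3225, 0.1146]
tcp_rot: [-0.078, 0.702, 0.077, 0.703]
contact_force: [0.1, 0.8, 0.0]
grip_width: 0.999
```

Emit:
{"name": "send_rows", "arguments": {
  "targets": [
    {"claw": 0.0, "dp": [0, 0, 0], "turn": 0},
    {"claw": 0.0, "dp": [0, 0, 0], "turn": 0},
    {"claw": 0.0, "dp": [0, 0, 0], "turn": 0},
    {"claw": 0.0, "dp": [0, 0, 0], "turn": 0},
    {"claw": 0.0, "dp": [0, 0, 0], "turn": 0},
    {"claw": 0.0, "dp": [0, 0, 0], "turn": 0}
  ],
  "force": 40
}}

```text
t: 4.68
position: [0.5026, -0.3224, 0.1134]
tcp_rot: [-0.077, 0.703, 0.077, 0.703]
contact_force: [-1.9, 0.9, 4.9]
grip_width: 0.156
```

```bash
python3 -c "
from h import *
st()"
```

```text
t 4.67 pos [ 0.5026 -0.3224  0.1134] xax [-0.  0. -1.] jaw yaw deg 12.54 F [-1.9  0.9  4.9] T [0.14 0.42 0.07] g 0.156 j7 [ 0.29  0.64  0.28  2.02 -0.34  0.52  1.03]
```

Emit:
{"name": "send_rows", "arguments": {
  "targets": [
    {"claw": 0.0, "dp": [0, 0, 0], "turn": 0.16},
    {"claw": 0.0, "dp": [0, 0, 0], "turn": 0.32},
    {"claw": 0.0, "dp": [0, 0, 0], "turn": 0.48},
    {"claw": 0.0, "dp": [0, 0, 0], "turn": 0.64},
    {"claw": 0.0, "dp": [0, 0, 0], "turn": 0.8},
    {"claw": 0.0, "dp": [0, 0, 0], "turn": 0.96},
    {"claw": 0.0, "dp": [0, 0, 0], "turn": 1.12},
    {"claw": 0.0, "dp": [0, 0, 0], "turn": 1.28}
  ]
}}

```text
t: 5.68
position: [0.5018, -0.3232, 0.1134]
tcp_rot: [-0.483, 0.517, 0.483, 0.516]
contact_force: [-4.3, -2.3, 4.0]
grip_width: 0.154
```

Emit:
{"name": "send_rows", "arguments": {
  "targets": [
    {"claw": 0.0, "dp": [0, 0, 0], "turn": 0.05},
    {"claw": 0.0, "dp": [0, 0, 0], "turn": 0.1},
    {"claw": 0.0, "dp": [0, 0, 0], "turn": 0.12}
  ]
}}

```text
t: 6.05
position: [0.5018, -0.3233, 0.1133]
tcp_rot: [-0.512, 0.488, 0.512, 0.487]
contact_force: [-4.9, -2.7, 6.3]
grip_width: 0.159
```

```bash
python3 -c "
from h import *
st()"
```

```text
t 6.05 pos [ 0.5018 -0.3233  0.1133] xax [-0.001 -0.001 -1.   ] jaw yaw deg 92.74 F [-4.9 -2.7  6.3] T [-0.43  0.84 -0.11] g 0.159 j7 [ 0.55  0.63 -0.11  2.    0.13  0.52  1.97]
```

Emit:
{"name": "send_rows", "arguments": {
  "targets": [
    {"claw": 0.0, "dp": [0, 0, 0], "turn": 0.03},
    {"claw": 0.0, "dp": [0, 0, 0], "turn": 0.06},
    {"claw": 0.0, "dp": [0, 0, 0], "turn": 0.08},
    {"claw": 0.0, "dp": [0, 0, 0], "turn": 0.08}
  ]
}}

```text
t: 6.55
position: [0.5018, -0.3234, 0.1134]
tcp_rot: [-0.53, 0.468, 0.53, 0.468]
contact_force: [-3.5, -1.3, 6.3]
grip_width: 0.154
```

```bash
python3 -c "
from h import *
st()"
```

```text
t 6.55 pos [ 0.5018 -0.3234  0.1134] xax [-0.001 -0.    -1.   ] jaw yaw deg 97.1 F [-3.5 -1.3  6.3] T [-0.31  0.8  -1.17] g 0.154 j7 [ 0.56  0.63 -0.13  2.    0.15  0.53  2.02]
```

Emit:
{"name": "send_rows", "arguments": {
  "targets": [
    {"claw": 0.0, "dp": [0, 0, 0], "turn": 0.04},
    {"claw": 0.0, "dp": [0, 0, 0], "turn": 0.04}
  ]
}}

```text
t: 6.8
position: [0.5018, -0.3234, 0.1135]
tcp_rot: [-0.539, 0.458, 0.539, 0.458]
contact_force: [-3.1, -1.1, 8.0]
grip_width: 0.155
```

```bash
python3 -c "
from h import *
st()"
```

```text
t 6.8 pos [ 0.5018 -0.3234  0.1135] xax [-0.001 -0.    -1.   ] jaw yaw deg 99.28 F [-3.1 -1.1  8. ] T [-0.19  0.79 -1.98] g 0.155 j7 [ 0.57  0.63 -0.14  2.    0.16  0.53  2.05]
```

Emit:
{"name": "send_rows", "arguments": {
  "targets": [
    {"claw": 0.085, "dp": [0, 0, 0], "turn": 0},
    {"claw": 0.085, "dp": [0, 0, 0], "turn": 0},
    {"claw": 0.085, "dp": [0, 0, 0], "turn": 0},
    {"claw": 0.085, "dp": [0, 0, 0.03], "turn": 0},
    {"claw": 0.085, "dp": [0, 0, 0.08], "turn": 0},
    {"claw": 0.085, "dp": [0, 0, 0.13], "turn": 0},
    {"claw": 0.085, "dp": [-0.05, 0, 0.13], "turn": 0},
    {"claw": 0.085, "dp": [-0.05, 0, 0.13], "turn": 0}
  ]
}}

```text
t: 7.8
position: [0.4494, -0.3226, 0.2437]
tcp_rot: [-0.539, 0.457, 0.54, 0.456]
contact_force: [0.6, -0.0, 0.0]
grip_width: 0.994
```

Run:
```python
from h import *
st()
im,m=snap("wrist","w4.png",None,1.4)
```

```text
t 7.8 pos [ 0.4494 -0.3226  0.2437] xax [-0.002 -0.001 -1.   ] jaw yaw deg 99.5 F [ 0.6 -0.   0. ] T [-0.04 -0.05 -0.01] g 0.994 j7 [ 0.66  0.41 -0.19  1.99  0.11  0.75  2.14]
```

View pics/w4.png

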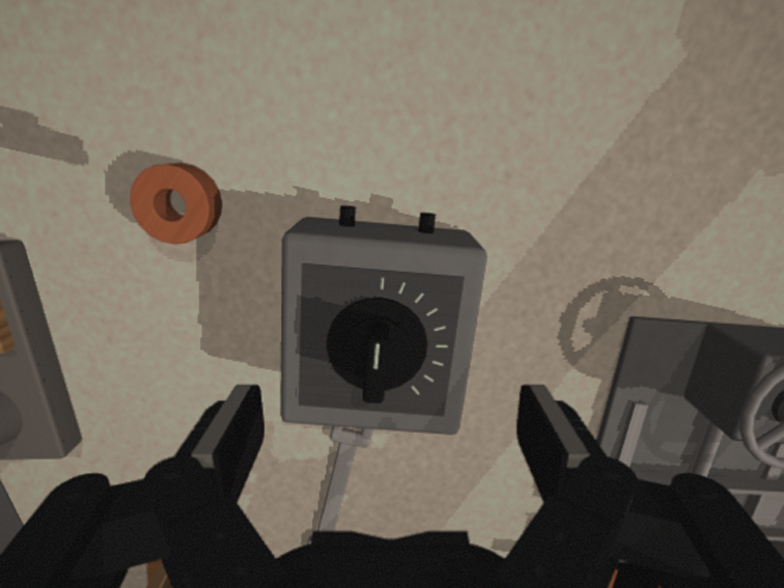

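Run:
```python
from h import *
m=imaging.camera_model("wrist")
im=cv2.imread("pics/raw_w4.png"); cv2.imwrite("pics/w4a.png",cv2.resize(im[185:300,215:340],None,fx=5,fy=5,interpolation=cv2.INTER_CUBIC))
```

```text
(no output)
```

View pics/w4a.png

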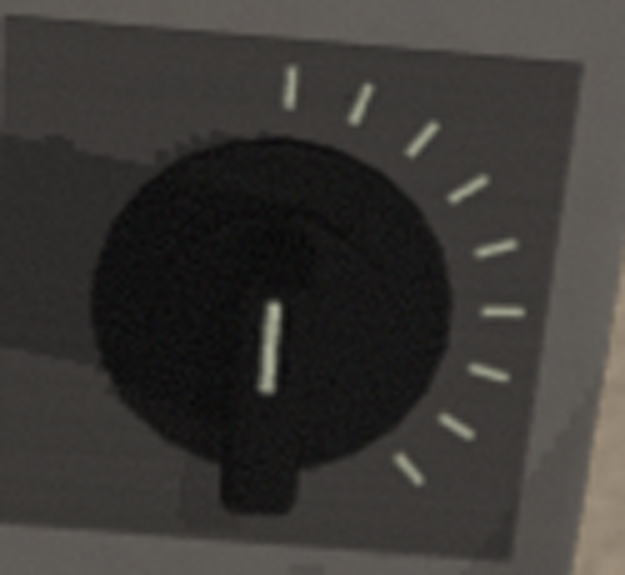

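Emit:
{"name": "send_rows", "arguments": {
  "targets": [
    {"claw": 0.085, "dp": [0.0, 0.06, 0], "turn": 0},
    {"claw": 0.085, "dp": [0.0, 0.12, 0], "turn": 0},
    {"claw": 0.085, "dp": [0, 0.18, 0], "turn": -0.08},
    {"claw": 0.085, "dp": [0.0, 0.24, 0.02], "turn": -0.08},
    {"claw": 0.085, "dp": [0.0, 0.3, 0.02], "turn": -0.08},
    {"claw": 0.085, "dp": [0, 0.345, 0.02], "turn": -0.08},
    {"claw": 0.085, "dp": [0, 0.345, 0.02], "turn": -0.08}
  ]
}}

```text
t: 8.72
position: [0.4535, 0.0269, 0.2631]
tcp_rot: [-0.523, 0.475, 0.523, 0.476]
contact_force: [0.4, 0.1, -0.2]
grip_width: 0.996
```

Run:
```python
from h import *
import pickle
st()
im,m=snap("wrist","w5.png",None,1.4); pickle.dump(m,open("w5.pkl","wb"))
```

```text
t 8.72 pos [0.4535 0.0269 0.2631] xax [ 0.001  0.001 -1.   ] jaw yaw deg 95.47 F [ 0.4  0.1 -0.2] T [ 0.    0.06 -0.02] g 0.996 j7 [ 0.03  0.27 -0.27  2.17  0.1   0.72  1.36]
```

View pics/w5.png

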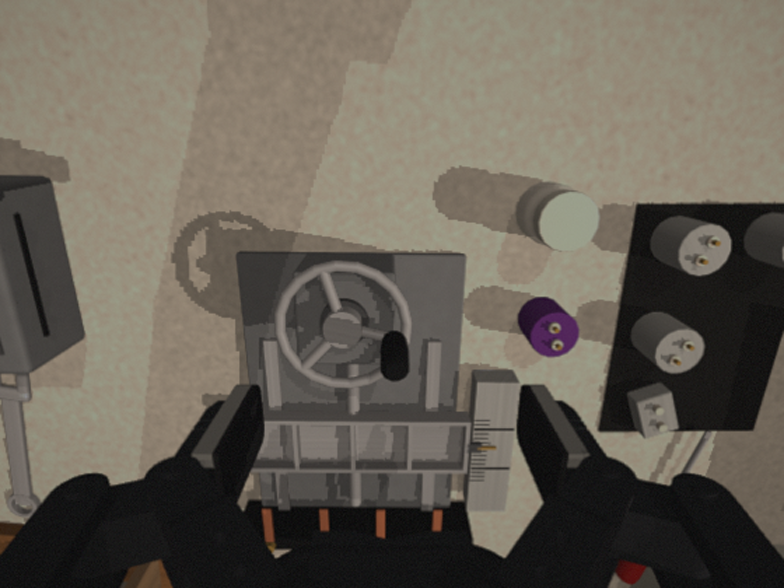

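Run:
```python
from h import *
import pickle
im=cv2.imread("pics/raw_w5.png"); cv2.imwrite("pics/w5a.png",cv2.resize(im[175:300,185:320],None,fx=5,fy=5,interpolation=cv2.INTER_CUBIC))
```

```text
(no output)
```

View pics/w5a.png

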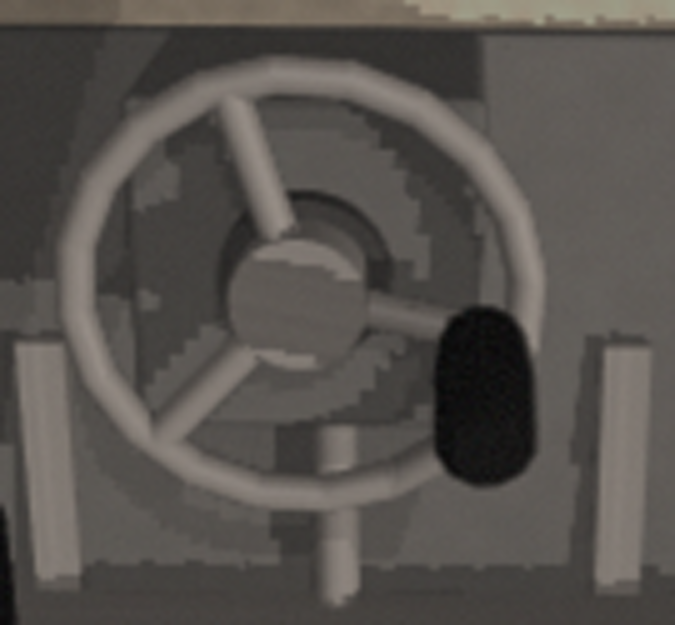

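Run:
```python
from h import *
import pickle
m=pickle.load(open("w5.pkl","rb"))
w=lambda ps,z: p2w("wrist",[[185+p[0]/5,175+p[1]/5] for p in ps],z,m)
a=w([(60,285),(545,280),(295,57),(310,508)],.088); print("rim",a, a.mean(0), a[:2].mean(0),a[2:].mean(0))
t=w([(487,437)],.139)[0]; b=w([(487,352)],.094)[0]; print(t,b)
ax=np.array([.500,-.002,0])
for q in(t,b): d=q-ax; print(np.hypot(d[0],d[1]),np.degrees(np.arctan2(d[1],d[0])))
```

```text
rim [[ 0.50373237 -0.05088496  0.088     ]
 [ 0.49322615  0.04671367  0.088     ]
 [ 0.45170623 -0.00640888  0.088     ]
 [ 0.55012139  0.00279112  0.088     ]] [ 0.49969654 -0.00194726  0.088     ] [ 0.49847926 -0.00208564  0.088     ] [ 0.50091381 -0.00180888  0.088     ]
[0.50273546 0.03528785 0.139     ] [0.50745767 0.03629262 0.094     ]
0.03738805423275087 85.80426326968588
0.039012068030261374 78.97932716262011
```

Emit:
{"name": "send_rows", "arguments": {
  "targets": [
    {"claw": 0.085, "dp": [0.03, 0.009, 0], "turn": 0},
    {"claw": 0.085, "dp": [0.0515, 0.009, -0.02], "turn": 0},
    {"claw": 0.085, "dp": [0.0515, 0.009, -0.06], "turn": 0},
    {"claw": 0.085, "dp": [0.0515, 0.009, -0.1], "turn": 0},
    {"claw": 0.085, "dp": [0.0515, 0.009, -0.14], "turn": 0},
    {"claw": 0.085, "dp": [0.0515, 0.009, -0.14], "turn": 0},
    {"claw": 0.085, "dp": [0.0515, 0.009, -0.14], "turn": 0}
  ]
}}

```text
t: 9.65
position: [0.5049, 0.0311, 0.1239]
tcp_rot: [0.521, -0.478, -0.521, -0.478]
contact_force: [-0.7, -0.3, 0.7]
grip_width: 0.999
```

Emit:
{"name": "send_rows", "arguments": {
  "targets": [
    {"claw": 0.0, "dp": [0, 0, 0], "turn": 0},
    {"claw": 0.0, "dp": [0, 0, 0], "turn": 0},
    {"claw": 0.0, "dp": [0, 0, 0], "turn": 0},
    {"claw": 0.0, "dp": [0, 0, 0], "turn": 0},
    {"claw": 0.0, "dp": [0, 0, 0], "turn": 0},
    {"claw": 0.0, "dp": [0, 0, 0], "turn": 0}
  ],
  "force": 30
}}

```text
t: 10.4
position: [0.5056, 0.034, 0.1241]
tcp_rot: [0.522, -0.475, -0.522, -0.478]
contact_force: [-1.1, 7.7, 8.0]
grip_width: 0.217
```

Run:
```python
from h import *
st()
im,m=snap("wrist","w6.png",None,1.4)
```

```text
t 10.4 pos [0.5056 0.034  0.1241] xax [ 0.003  0.003 -1.   ] jaw yaw deg 95.18 F [-1.1  7.7  8. ] T [1.52 0.07 0.04] g 0.217 j7 [-0.05  0.54 -0.18  2.2   0.23  0.42  1.25]
```

View pics/w6.png

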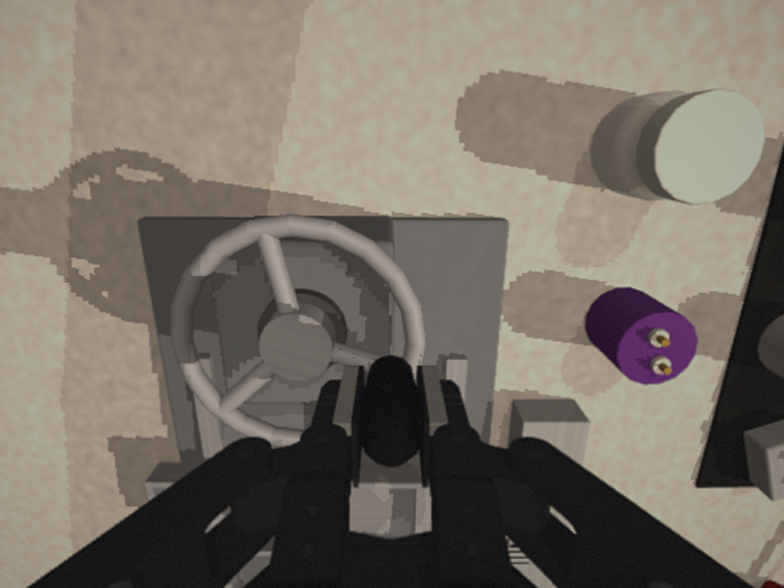

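```bash
cat > crank.py <<'E'
import numpy as np,sys
# usage: start cmd x y, axis, list of angles
def table(c0,ax,angs,r=0.038):
    b=np.array(c0,float)
    for i in range(0,len(angs),8):
        out=[]
        for a in angs[i:i+8]:
            p=np.array(ax)+r*np.array([np.cos(np.radians(a)),np.sin(np.radians(a))]); out.append((p-b).round(3).tolist()+[a])
        print(out); b=b+np.array(out[-1][:2])
    print("end cmd",b)
E
python3 -c "
from crank import *
table((.505,.0313),(.4997,-.002),list(range(100,490,20))+[485.2])"
```

```text
[[-0.012, 0.004, 100], [-0.024, -0.0, 120], [-0.034, -0.009, 140], [-0.041, -0.02, 160], [-0.043, -0.033, 180], [-0.041, -0.046, 200], [-0.034, -0.058, 220], [-0.024, -0.066, 240]]
[[0.012, -0.005, 260], [0.025, -0.005, 280], [0.038, -0.0, 300], [0.048, 0.008, 320], [0.054, 0.02, 340], [0.057, 0.033, 360], [0.054, 0.046, 380], [0.048, 0.057, 400]]
[[-0.01, 0.009, 420], [-0.023, 0.013, 440], [-0.036, 0.013, 460], [-0.048, 0.009, 480], [-0.051, 0.007, 485.2]]
end cmd [0.478  0.0293]
```

Emit:
{"name": "send_rows", "arguments": {
  "targets": [
    {"claw": 0.0, "dp": [-0.003, 0.0045, 0], "turn": 0},
    {"claw": 0.0, "dp": [-0.012, 0.004, 0], "turn": 0},
    {"claw": 0.0, "dp": [-0.024, 0.0, 0], "turn": 0},
    {"claw": 0.0, "dp": [-0.034, -0.009, 0], "turn": 0},
    {"claw": 0.0, "dp": [-0.041, -0.02, 0], "turn": 0},
    {"claw": 0.0, "dp": [-0.043, -0.033, 0], "turn": 0}
  ]
}}

```text
t: 11.2
position: [0.4594, -0.0001, 0.124]
tcp_rot: [-0.522, 0.477, 0.523, 0.476]
contact_force: [-7.3, 3.5, 19.0]
grip_width: 0.219
```

```bash
python3 -c "
from h import *
st()"
```

```text
t 11.2 pos [ 4.594e-01 -1.000e-04  1.240e-01] xax [-0.002  0.001 -1.   ] jaw yaw deg 95.2 F [-7.3  3.5 19. ] T [0.98 1.4  0.03] g 0.219 j7 [ 0.01  0.5  -0.18  2.3   0.25  0.36  1.28]
```

```bash
python3 -c "
from crank import *
table((.462,-.0017),(.4992,-.0015),list(range(200,490,20))+[485.2])"
```

```text
[[0.001, -0.013, 200], [0.008, -0.024, 220], [0.018, -0.033, 240], [0.031, -0.037, 260], [0.044, -0.037, 280], [0.056, -0.033, 300], [0.066, -0.024, 320], [0.073, -0.013, 340]]
[[0.002, 0.013, 360], [-0.0, 0.026, 380], [-0.007, 0.038, 400], [-0.017, 0.046, 420], [-0.029, 0.051, 440], [-0.042, 0.051, 460], [-0.055, 0.046, 480], [-0.058, 0.044, 485.2]]
end cmd [0.477  0.0293]
```

Emit:
{"name": "send_rows", "arguments": {
  "targets": [
    {"claw": 0.0, "dp": [0.001, -0.013, 0], "turn": 0},
    {"claw": 0.0, "dp": [0.008, -0.024, 0], "turn": 0},
    {"claw": 0.0, "dp": [0.018, -0.033, 0], "turn": 0},
    {"claw": 0.0, "dp": [0.031, -0.037, 0], "turn": 0},
    {"claw": 0.0, "dp": [0.044, -0.037, 0], "turn": 0},
    {"claw": 0.0, "dp": [0.056, -0.033, 0], "turn": 0},
    {"claw": 0.0, "dp": [0.066, -0.024, 0], "turn": 0},
    {"claw": 0.0, "dp": [0.073, -0.013, 0], "turn": 0}
  ]
}}

```text
t: 12.2
position: [0.5336, -0.0147, 0.124]
tcp_rot: [-0.521, 0.478, 0.522, 0.477]
contact_force: [-10.3, -0.0, 18.3]
grip_width: 0.214
```

```bash
python3 -c "
from h import *
st()"
```

```text
t 12.2 pos [ 0.5336 -0.0147  0.124 ] xax [-0.002 -0.001 -1.   ] jaw yaw deg 95.0 F [-10.3  -0.   18.3] T [-0.06  2.26  0.01] g 0.214 j7 [ 0.06  0.56 -0.2   2.13  0.24  0.47  1.34]
```

Emit:
{"name": "send_rows", "arguments": {
  "targets": [
    {"claw": 0.0, "dp": [0.002, 0.013, 0], "turn": 0},
    {"claw": 0.0, "dp": [0.0, 0.026, 0], "turn": 0},
    {"claw": 0.0, "dp": [-0.007, 0.038, 0], "turn": 0},
    {"claw": 0.0, "dp": [-0.017, 0.046, 0], "turn": 0},
    {"claw": 0.0, "dp": [-0.029, 0.051, 0], "turn": 0},
    {"claw": 0.0, "dp": [-0.042, 0.051, 0], "turn": 0},
    {"claw": 0.0, "dp": [-0.055, 0.046, 0], "turn": 0},
    {"claw": 0.0, "dp": [-0.058, 0.044, 0], "turn": 0}
  ]
}}

```text
t: 13.2
position: [0.4775, 0.0298, 0.1241]
tcp_rot: [0.522, -0.476, -0.521, -0.479]
contact_force: [3.3, 1.2, 6.7]
grip_width: 0.218
```

Run:
```python
from h import *
st()
```

```text
t 13.2 pos [0.4775 0.0298 0.1241] xax [ 0.004  0.001 -1.   ] jaw yaw deg 95.05 F [3.3 1.2 6.7] T [ 0.12 -0.77  0.08] g 0.218 j7 [-0.05  0.52 -0.18  2.26  0.24  0.38  1.23]
```

Emit:
{"name": "send_rows", "arguments": {
  "targets": [
    {"claw": 0.085, "dp": [0, 0, 0], "turn": 0},
    {"claw": 0.085, "dp": [0, 0, 0], "turn": 0},
    {"claw": 0.085, "dp": [0, 0, 0], "turn": 0},
    {"claw": 0.085, "dp": [0, 0, 0.03], "turn": 0},
    {"claw": 0.085, "dp": [0, 0, 0.08], "turn": 0},
    {"claw": 0.085, "dp": [0, 0, 0.14], "turn": 0},
    {"claw": 0.085, "dp": [0.05, 0.05, 0.16], "turn": 0},
    {"claw": 0.085, "dp": [0.08, 0.08, 0.16], "turn": 0}
  ]
}}

```text
t: 14.2
position: [0.5581, 0.1106, 0.2855]
tcp_rot: [0.522, -0.477, -0.52, -0.479]
contact_force: [0.7, 0.1, -0.2]
grip_width: 0.995
```

Run:
```python
from h import *
import pickle
st()
im,m=snap("wrist","w7.png",None,1.4); pickle.dump(m,open("w7.pkl","wb"))
```

```text
t 14.2 pos [0.5581 0.1106 0.2855] xax [ 0.004  0.001 -1.   ] jaw yaw deg 94.97 F [ 0.7  0.1 -0.2] T [ 0.03  0.   -0.05] g 0.995 j7 [-0.09  0.38 -0.29  1.91  0.14  0.86  1.21]
```

View pics/w7.png

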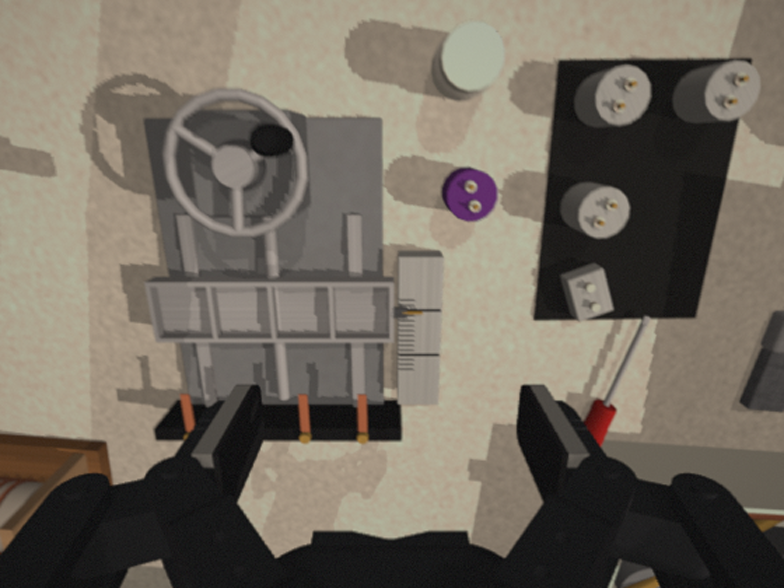

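Run:
```python
import cv2
im=cv2.imread("pics/raw_w7.png"); cv2.imwrite("pics/w7a.png",cv2.resize(im[175:295,255:325],None,fx=5,fy=5,interpolation=cv2.INTER_CUBIC))
cv2.imwrite("pics/w7b.png",cv2.resize(im[35:235,375:555],None,fx=3,fy=3,interpolation=cv2.INTER_CUBIC))
cv2.imwrite("pics/w7c.png",cv2.resize(im[55:250,95:325],None,fx=3,fy=3,interpolation=cv2.INTER_CUBIC))
```

```text
(no output)
```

View pics/w7a.png

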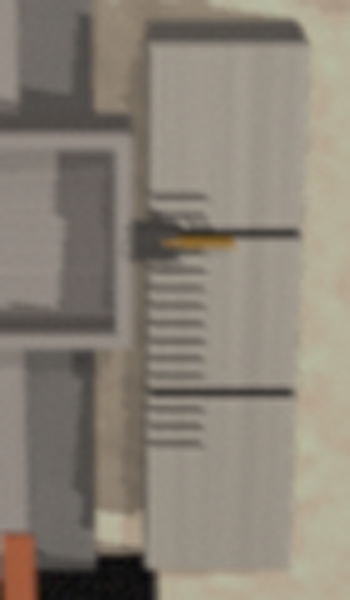

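View pics/w7b.png

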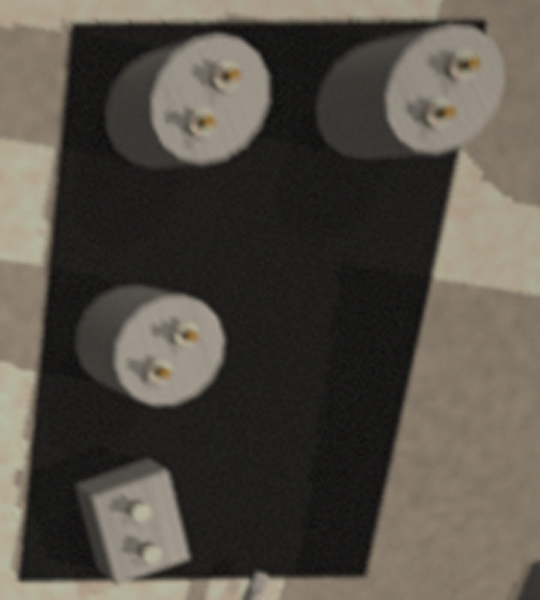

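View pics/w7c.png

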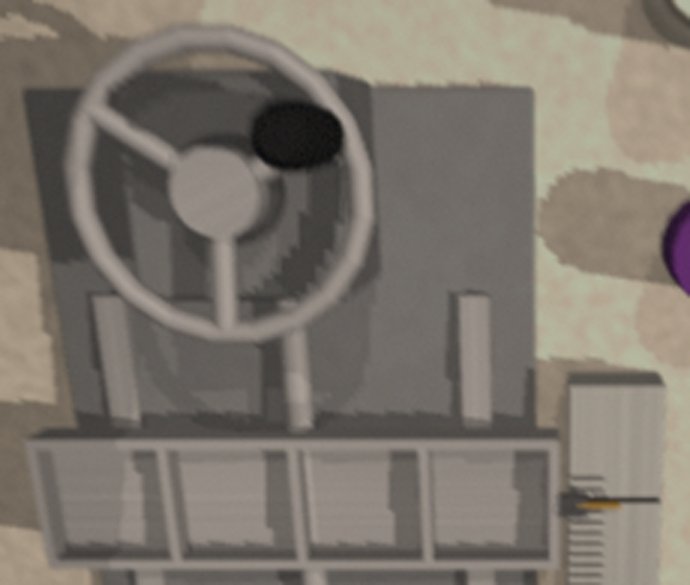

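Run:
```python
from h import *
import pickle
m=pickle.load(open("w7.pkl","rb"))
R=cv2.Rodrigues(m["rvec"])[0]; print("cam",-R.T@m["tvec"], R[2])
a=lambda ps,z: p2w("wrist",[[255+p[0]/5,175+p[1]/5] for p in ps],z,m)
b=lambda ps,z: p2w("wrist",[[375+p[0]/3,35+p[1]/3] for p in ps],z,m)
c=lambda ps,z: p2w("wrist",[[95+p[0]/3,55+p[1]/3] for p in ps],z,m)
y=np.radians(5.2); ex=np.array([np.cos(y),np.sin(y),0]); ey=np.array([-np.sin(y),np.cos(y),0]); o=np.array([.4995,-.002,0])
L=lambda P:np.c_[(P-o)@ex,(P-o)@ey].round(4).tolist()
print("mark",L(a([(150,230),(298,233)],.026)),"far",L(a([(150,390),(293,393)],.026)),"ptr",L(a([(170,242),(232,242)],.029)), L(a([(232,242)],.034)))
print("rim",c([(67,185),(373,185),(215,25),(228,340)],.088), c([(67,185),(373,185),(215,25),(228,340)],.088).mean(0))
t=c([(300,138)],.139); bb=c([(290,132)],.094); print("crank",t,bb)
for q in(t[0],bb[0]): d=q-o; print(np.hypot(d[0],d[1]),np.degrees(np.arctan2(d[1],d[0])))
tr=c([(27,440),(555,432),(555,570),(50,567)],.033); print(L(tr),tr.mean(0), L(tr.mean(0)[None]))
print("cans",b([(212,98),(446,90),(170,349)],.045))
```

```text
cam [0.47489628 0.10357826 0.41091785] [ 0.32768388  0.02744488 -0.94438872]
mark [[0.1321, 0.1149], [0.133, 0.1528]] far [[0.1775, 0.115], [0.1785, 0.153]] ptr [[0.1342, 0.1199], [0.1343, 0.1357]] [[0.1323, 0.1353]]
rim [[ 5.03764880e-01 -5.08224329e-02  8.80000000e-02]
 [ 4.95386953e-01  4.77603101e-02  8.80000000e-02]
 [ 4.52222924e-01 -1.92489405e-03  8.80000000e-02]
 [ 5.50219106e-01  1.04673952e-04  8.80000000e-02]] [ 0.50039847 -0.00122059  0.088     ]
crank [[0.48172039 0.03678115 0.139     ]] [[0.4813395 0.0226168 0.094    ]]
0.042662541771065175 114.6295689980454
0.030590690020264474 126.41723101447064
[[0.1032, -0.1091], [0.1005, 0.1085], [0.1625, 0.1084], [0.1606, -0.1096]] [0.6306903  0.00949399 0.033     ] [[0.1317, -0.0004]]
cans [[0.42772363 0.27484932 0.045     ]
 [0.41748342 0.35614263 0.045     ]
 [0.51475532 0.28108169 0.045     ]]
```

Emit:
{"name": "send_rows", "arguments": {
  "targets": [
    {"claw": 0.085, "dp": [0.05, 0.01, 0], "turn": 0},
    {"claw": 0.085, "dp": [0.11, 0.03, 0], "turn": 0},
    {"claw": 0.085, "dp": [0.14, 0.035, -0.05], "turn": 0},
    {"claw": 0.085, "dp": [0.14, 0.035, -0.05], "turn": 0},
    {"claw": 0.085, "dp": [0.14, 0.035, -0.05], "turn": 0}
  ]
}}

```text
t: 14.88
position: [0.6958, 0.1448, 0.233]
tcp_rot: [-0.521, 0.478, 0.522, 0.477]
contact_force: [0.0, 0.2, 0.8]
grip_width: 0.996
```

Run:
```python
from h import *
import pickle
st()
im,m=snap("wrist","w8.png",None,1.4); pickle.dump(m,open("w8.pkl","wb"))
R=cv2.Rodrigues(m["rvec"])[0]; print("cam",-R.T@m["tvec"], R[2])
print(w2p("wrist",[.63,.13,.026],m)*1.4)
```

```text
t 14.88 pos [0.6958 0.1448 0.233 ] xax [-0.001 -0.    -1.   ] jaw yaw deg 95.07 F [0.  0.2 0.8] T [0.02 0.02 0.02] g 0.996 j7 [-0.13  0.61 -0.25  1.64  0.18  0.92  1.21]
cam [0.613236   0.13774779 0.35884381] [ 0.32277282  0.02726207 -0.94608376]
[[377.48927578 165.78343566]]
```

View pics/w8.png

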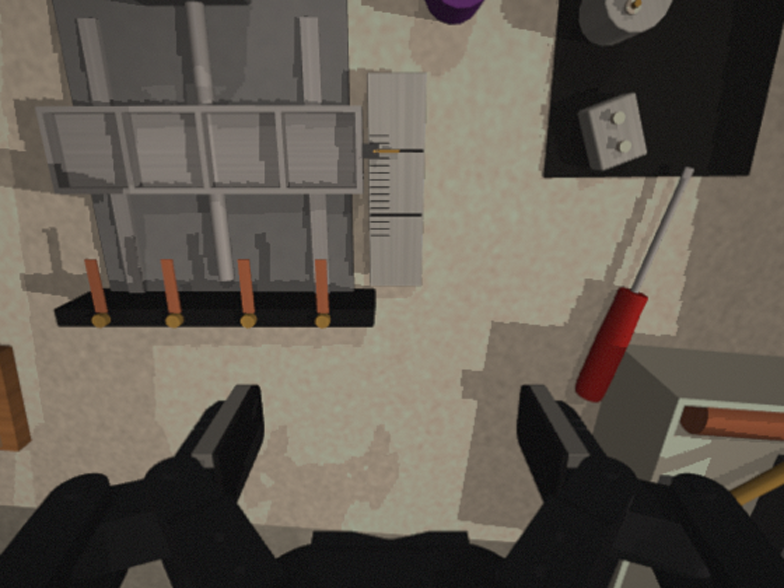

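Run:
```python
import cv2
im=cv2.imread("pics/raw_w8.png"); cv2.imwrite("pics/w8a.png",cv2.resize(im[85:175,250:310],None,fx=6.6,fy=6.6,interpolation=cv2.INTER_CUBIC))
```

```text
(no output)
```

View pics/w8a.png

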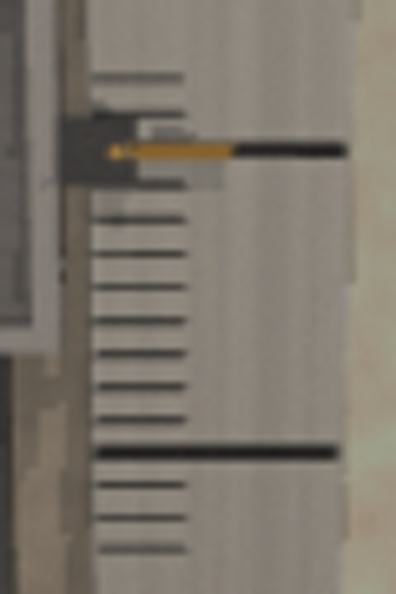

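Run:
```python
from h import *
import pickle
m=pickle.load(open("w8.pkl","rb"))
w=lambda ps,z: p2w("wrist",[[p[0]/1.4,p[1]/1.4] for p in ps],z,m)
t=w([(38,108),(360,106),(362,192),(55,192)],.033); print(t,t.mean(0), np.degrees(np.arctan2(*(t[0]-t[1])[:2])) )
print("marks",w([(423,151),(421,215)],.026))
```

```text
[[ 0.61184149 -0.1015085   0.033     ]
 [ 0.59220963  0.11539917  0.033     ]
 [ 0.6484776   0.12065653  0.033     ]
 [ 0.66749003 -0.09805947  0.033     ]] [0.63000469 0.00912193 0.033     ] 174.82836977626746
marks [[0.61714254 0.16112546 0.026     ]
 [0.66193716 0.16469907 0.026     ]]
```

Emit:
{"name": "send_rows", "arguments": {
  "targets": [
    {"claw": 0.075, "dp": [-0.05, 0.03, 0.0], "turn": 0},
    {"claw": 0.075, "dp": [-0.1, 0.06, 0.0], "turn": 0},
    {"claw": 0.075, "dp": [-0.15, 0.09, 0], "turn": 0},
    {"claw": 0.075, "dp": [-0.2, 0.12, 0], "turn": 0},
    {"claw": 0.075, "dp": [-0.23, 0.13, 0], "turn": 0},
    {"claw": 0.075, "dp": [-0.23, 0.13, 0], "turn": 0},
    {"claw": 0.075, "dp": [-0.23, 0.13, 0], "turn": 0}
  ]
}}

```text
t: 15.8
position: [0.4671, 0.2745, 0.2347]
tcp_rot: [0.522, -0.477, -0.521, -0.479]
contact_force: [2.0, -0.2, -0.3]
grip_width: 0.878
```

Run:
```python
from h import *
import pickle
st()
im,m=snap("wrist","w9.png",None,1.4); pickle.dump(m,open("w9.pkl","wb"))
```

```text
t 15.8 pos [0.4671 0.2745 0.2347] xax [ 0.003  0.001 -1.   ] jaw yaw deg 95.03 F [ 2.  -0.2 -0.3] T [-0.06  0.04  0.03] g 0.878 j7 [-0.43  0.41 -0.28  2.02  0.17  0.73  0.84]
```

View pics/w9.png

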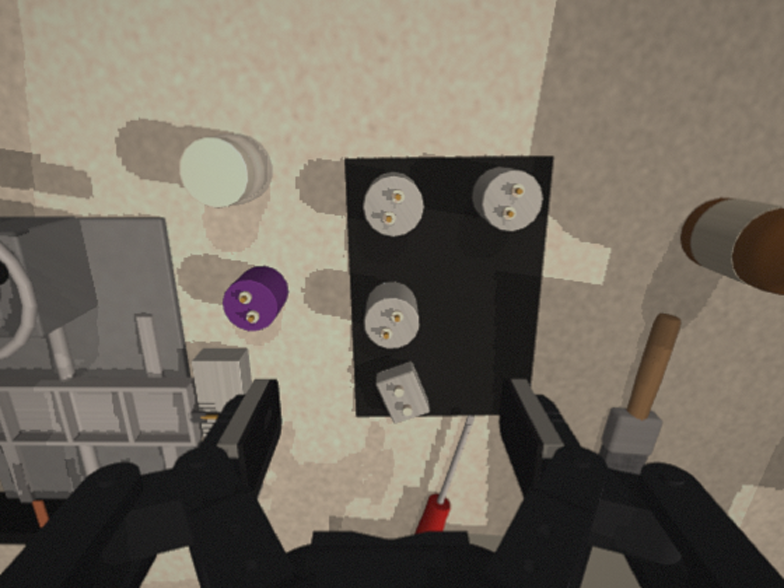

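Run:
```python
from h import *
import pickle
im=cv2.imread("pics/raw_w9.png"); cv2.imwrite("pics/w9a.png",cv2.resize(im[105:265,245:395],None,fx=3.7,fy=3.7,interpolation=cv2.INTER_CUBIC))
```

```text
(no output)
```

View pics/w9a.png

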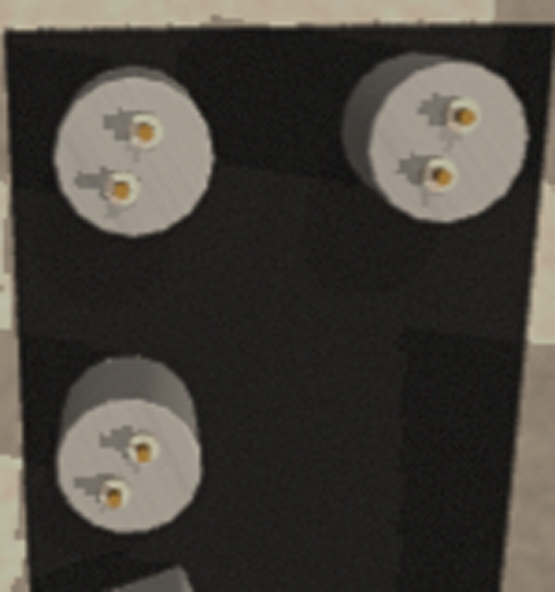

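Run:
```python
from h import *
import pickle
m=pickle.load(open("w9.pkl","rb"))
w=lambda ps,z: p2w("wrist",[[245+p[0]/3.7,105+p[1]/3.7] for p in ps],z,m)
print(w([(134,156),(448,141),(129,466)],.045))
```

```text
[[0.42699873 0.27372979 0.045     ]
 [0.41583205 0.35512148 0.045     ]
 [0.51465103 0.28030279 0.045     ]]
```

Emit:
{"name": "send_rows", "arguments": {
  "targets": [
    {"claw": 0.07, "dp": [0.047, 0.005, -0.03], "turn": 0},
    {"claw": 0.07, "dp": [0.047, 0.005, -0.09], "turn": 0},
    {"claw": 0.07, "dp": [0.047, 0.005, -0.14], "turn": 0},
    {"claw": 0.07, "dp": [0.047, 0.005, -0.18], "turn": 0},
    {"claw": 0.07, "dp": [0.047, 0.005, -0.199], "turn": 0},
    {"claw": 0.07, "dp": [0.047, 0.005, -0.199], "turn": 0},
    {"claw": 0.07, "dp": [0.047, 0.005, -0.199], "turn": 0}
  ]
}}

```text
t: 16.73
position: [0.5144, 0.2795, 0.0349]
tcp_rot: [0.521, -0.477, -0.521, -0.478]
contact_force: [0.6, 0.8, 0.5]
grip_width: 0.818
```

Emit:
{"name": "send_rows", "arguments": {
  "targets": [
    {"claw": 0.0, "dp": [0, 0, 0], "turn": 0},
    {"claw": 0.0, "dp": [0, 0, 0], "turn": 0},
    {"claw": 0.0, "dp": [0, 0, 0], "turn": 0},
    {"claw": 0.0, "dp": [0, 0, 0], "turn": 0},
    {"claw": 0.0, "dp": [0, 0, 0], "turn": 0}
  ],
  "force": 40
}}

```text
t: 17.35
position: [0.514, 0.2799, 0.0355]
tcp_rot: [0.522, -0.477, -0.521, -0.478]
contact_force: [0.2, -0.9, 7.2]
grip_width: 0.476
```

Run:
```python
from h import *
st()
```

```text
t 17.35 pos [0.514  0.2799 0.0355] xax [ 0.002  0.001 -1.   ] jaw yaw deg 95.05 F [ 0.2 -0.9  7.2] T [-0.22  0.12 -0.01] g 0.476 j7 [-0.49  0.74 -0.16  2.06  0.3   0.36  0.77]
```

Emit:
{"name": "send_rows", "arguments": {
  "targets": [
    {"claw": 0.0, "dp": [0, 0, 0.05], "turn": 0},
    {"claw": 0.0, "dp": [0, 0, 0.1], "turn": -0.1},
    {"claw": 0.0, "dp": [0.03, -0.04, 0.13], "turn": -0.28},
    {"claw": 0.0, "dp": [0.06, -0.09, 0.13], "turn": -0.46},
    {"claw": 0.0, "dp": [0.09, -0.14, 0.13], "turn": -0.64},
    {"claw": 0.0, "dp": [0.119, -0.19, 0.13], "turn": -0.82},
    {"claw": 0.0, "dp": [0.119, -0.24, 0.13], "turn": -1.0},
    {"claw": 0.0, "dp": [0.119, -0.29, 0.13], "turn": -1.18}
  ],
  "force": 50
}}

```text
t: 18.35
position: [0.6324, -0.012, 0.1647]
tcp_rot: [-0.166, 0.687, 0.166, 0.688]
contact_force: [0.5, 0.5, -1.1]
grip_width: 0.472
```

Emit:
{"name": "send_rows", "arguments": {
  "targets": [
    {"claw": 0.0, "dp": [0, -0.007, 0], "turn": -0.18},
    {"claw": 0.0, "dp": [0, -0.007, 0], "turn": -0.36},
    {"claw": 0.0, "dp": [0, -0.007, -0.02], "turn": -0.387},
    {"claw": 0.0, "dp": [0, -0.007, -0.04], "turn": -0.387},
    {"claw": 0.0, "dp": [0, -0.007, -0.04], "turn": -0.387},
    {"claw": 0.0, "dp": [0, -0.007, -0.04], "turn": -0.387}
  ]
}}

```text
t: 19.1
position: [0.6326, -0.0173, 0.125]
tcp_rot: [-0.032, 0.706, 0.033, 0.707]
contact_force: [0.3, 0.7, -0.7]
grip_width: 0.472
```

Run:
```python
from h import *
st()
im,m=snap("wrist","w10.png",None,1.4)
```

```text
t 19.1 pos [ 0.6326 -0.0173  0.125 ] xax [ 0.001  0.    -1.   ] jaw yaw deg 5.27 F [ 0.3  0.7 -0.7] T [ 0.03 -0.04  0.03] g 0.472 j7 [-0.16  0.64  0.15  1.92 -0.17  0.58  0.19]
```

View pics/w10.png

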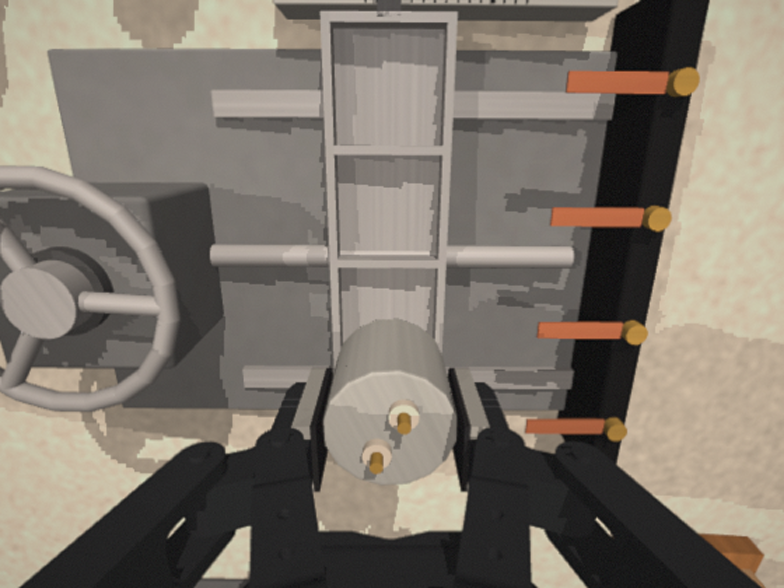

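Run:
```python
from h import *
m=imaging.camera_model("wrist")
P=p2w("wrist",[[p[0]/1.4,p[1]/1.4] for p in [(390,150),(388,260),(389,17)]],.033,m); print(P)
y=np.radians(5.2); print(P@np.array([-np.sin(y),np.cos(y),0]), np.array([.633,-.0174,0])@np.array([-np.sin(y),np.cos(y),0]),P@np.array([np.cos(y),np.sin(y),0]),np.array([.633,-.0174,0])@np.array([np.cos(y),np.sin(y),0]))
```

```text
[[0.62655083 0.06243697 0.033     ]
 [0.63038577 0.01035765 0.033     ]
 [0.62115728 0.11594955 0.033     ]]
[ 0.00539408 -0.04681847  0.05917526] -0.07469881180111272 [0.62963102 0.62873009 0.62910965] 0.6288178174284679
```

Emit:
{"name": "send_rows", "arguments": {
  "targets": [
    {"claw": 0.0, "dp": [0, 0, -0.03], "turn": 0},
    {"claw": 0.0, "dp": [0, 0, -0.05], "turn": 0},
    {"claw": 0.0, "dp": [0, 0, -0.065], "turn": 0},
    {"claw": 0.0, "dp": [0, 0, -0.07], "turn": 0},
    {"claw": 0.0, "dp": [0, 0, -0.071], "turn": 0},
    {"claw": 0.0, "dp": [0, 0, -0.071], "turn": 0}
  ]
}}

```text
t: 19.9
position: [0.6327, -0.0173, 0.0537]
tcp_rot: [-0.032, 0.706, 0.032, 0.707]
contact_force: [0.2, -0.5, -1.6]
grip_width: 0.472
```

Run:
```python
from h import *
st()
```

```text
t 19.9 pos [ 0.6327 -0.0173  0.0537] xax [ 0.001 -0.    -1.   ] jaw yaw deg 5.26 F [ 0.2 -0.5 -1.6] T [0.03 0.05 0.05] g 0.472 j7 [-0.14  0.75  0.12  1.95 -0.19  0.45  0.21]
```

Emit:
{"name": "send_rows", "arguments": {
  "targets": [
    {"claw": 0.0, "dp": [0, 0, -0.001], "turn": 0},
    {"claw": 0.06, "dp": [0, 0, -0.001], "turn": 0},
    {"claw": 0.065, "dp": [0, 0, -0.001], "turn": 0},
    {"claw": 0.065, "dp": [0, 0, 0], "turn": 0},
    {"claw": 0.07, "dp": [0, 0, 0.04], "turn": 0},
    {"claw": 0.07, "dp": [0, 0, 0.09], "turn": 0},
    {"claw": 0.07, "dp": [0, 0.03, 0.13], "turn": 0},
    {"claw": 0.07, "dp": [0, 0.03, 0.13], "turn": 0}
  ]
}}

```text
t: 20.9
position: [0.6341, 0.0155, 0.1863]
tcp_rot: [-0.033, 0.704, 0.034, 0.708]
contact_force: [0.1, -0.1, -0.2]
grip_width: 0.821
```

Run:
```python
from h import *
st()
im,m=snap("wrist","w11.png",None,1.4)
```

```text
t 20.9 pos [0.6341 0.0155 0.1863] xax [ 0.006  0.002 -1.   ] jaw yaw deg 5.46 F [ 0.1 -0.1 -0.2] T [-0.05 -0.01  0.  ] g 0.821 j7 [-0.24  0.56  0.18  1.88 -0.15  0.7   0.13]
```

View pics/w11.png

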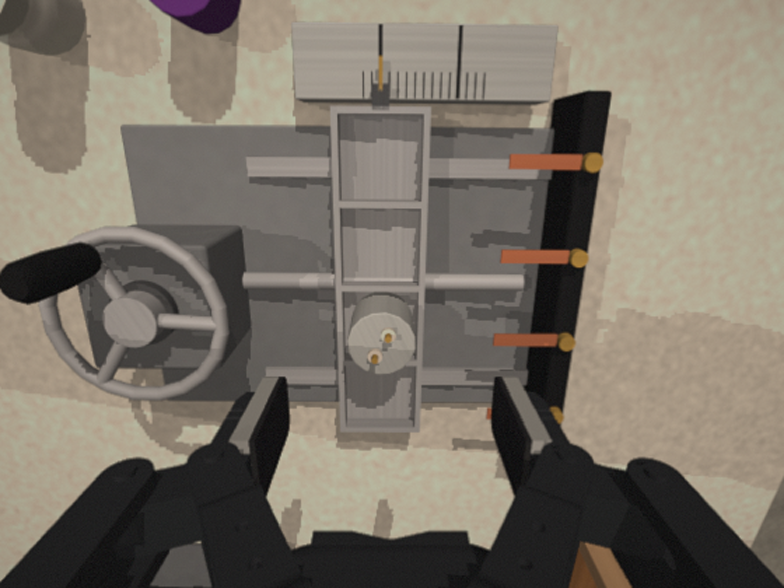

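Emit:
{"name": "send_rows", "arguments": {
  "targets": [
    {"claw": 0.07, "dp": [0, 0.03, 0.03], "turn": 0.18},
    {"claw": 0.07, "dp": [-0.03, 0.07, 0.05], "turn": 0.36},
    {"claw": 0.07, "dp": [-0.06, 0.11, 0.05], "turn": 0.54},
    {"claw": 0.07, "dp": [-0.09, 0.15, 0.05], "turn": 0.72},
    {"claw": 0.07, "dp": [-0.12, 0.19, 0.05], "turn": 0.9},
    {"claw": 0.07, "dp": [-0.15, 0.23, 0.05], "turn": 1.08},
    {"claw": 0.07, "dp": [-0.17, 0.26, 0.05], "turn": 1.26},
    {"claw": 0.07, "dp": [-0.17, 0.26, 0.05], "turn": 1.44}
  ]
}}

```text
t: 21.95
position: [0.4603, 0.2746, 0.2319]
tcp_rot: [-0.492, 0.508, 0.493, 0.506]
contact_force: [0.5, -0.2, -0.2]
grip_width: 0.82
```

Emit:
{"name": "send_rows", "arguments": {
  "targets": [
    {"claw": 0.07, "dp": [0, 0, 0], "turn": 0.12},
    {"claw": 0.07, "dp": [0, 0, 0], "turn": 0.12}
  ]
}}

```text
t: 22.2
position: [0.4622, 0.2717, 0.232]
tcp_rot: [-0.519, 0.48, 0.52, 0.479]
contact_force: [0.3, -0.1, -0.1]
grip_width: 0.818
```

Run:
```python
from h import *
import pickle
st()
im,m=snap("wrist","w12.png",None,1.4); pickle.dump(m,open("w12.pkl","wb"))
o=cv2.resize(im[85:265,215:415],None,fx=3.3,fy=3.3,interpolation=cv2.INTER_CUBIC); cv2.imwrite("pics/w12a.png",o)
```

```text
t 22.2 pos [0.4622 0.2717 0.232 ] xax [-0.002 -0.001 -1.   ] jaw yaw deg 94.56 F [ 0.3 -0.1 -0.1] T [ 0.01 -0.03 -0.01] g 0.818 j7 [-0.45  0.41 -0.25  2.04  0.15  0.72  0.85]
```

View pics/w12a.png

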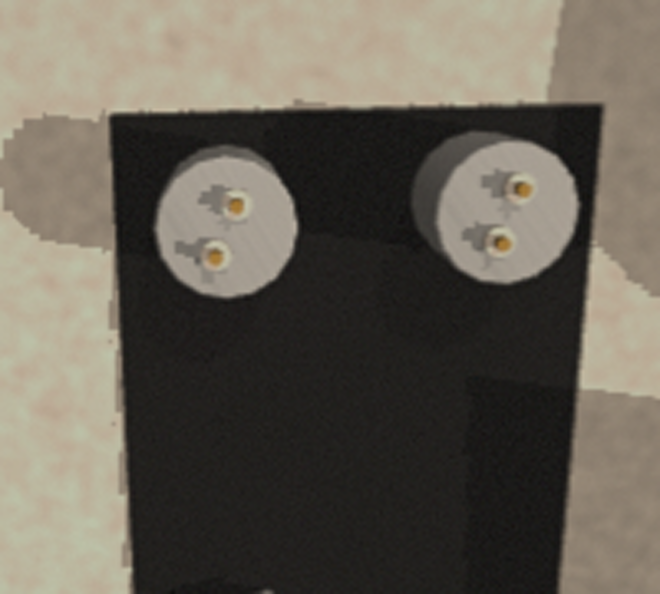

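Run:
```python
from h import *
import pickle
m=pickle.load(open("w12.pkl","rb"))
print(p2w("wrist",[[215+p[0]/3.3,85+p[1]/3.3] for p in [(227,227),(508,212)]],.045,m))
```

```text
[[0.42706104 0.27387003 0.045     ]
 [0.41606588 0.3553788  0.045     ]]
```

Emit:
{"name": "send_rows", "arguments": {
  "targets": [
    {"claw": 0.07, "dp": [-0.035, 0.002, -0.03], "turn": 0},
    {"claw": 0.07, "dp": [-0.035, 0.002, -0.09], "turn": 0},
    {"claw": 0.07, "dp": [-0.035, 0.002, -0.14], "turn": 0},
    {"claw": 0.07, "dp": [-0.035, 0.002, -0.18], "turn": 0},
    {"claw": 0.07, "dp": [-0.035, 0.002, -0.197], "turn": 0},
    {"claw": 0.07, "dp": [-0.035, 0.002, -0.197], "turn": 0},
    {"claw": 0.07, "dp": [-0.035, 0.002, -0.197], "turn": 0}
  ]
}}

```text
t: 23.12
position: [0.4276, 0.2747, 0.0366]
tcp_rot: [0.52, -0.48, -0.519, -0.48]
contact_force: [-0.5, -0.7, -0.2]
grip_width: 0.82
```

Emit:
{"name": "send_rows", "arguments": {
  "targets": [
    {"claw": 0.0, "dp": [0, 0, 0], "turn": 0},
    {"claw": 0.0, "dp": [0, 0, 0], "turn": 0},
    {"claw": 0.0, "dp": [0, 0, 0], "turn": 0},
    {"claw": 0.0, "dp": [0, 0, 0], "turn": 0},
    {"claw": 0.0, "dp": [0, 0, 0], "turn": 0}
  ],
  "force": 50
}}

```text
t: 23.75
position: [0.4279, 0.2748, 0.0374]
tcp_rot: [0.52, -0.479, -0.52, -0.48]
contact_force: [-1.9, -1.4, 9.2]
grip_width: 0.47
```

Run:
```python
from h import *
st()
```

```text
t 23.75 pos [0.4279 0.2748 0.0374] xax [ 0.002  0.001 -1.   ] jaw yaw deg 94.61 F [-1.9 -1.4  9.2] T [-0.28  0.19  0.04] g 0.47 j7 [-0.61  0.7  -0.1   2.24  0.3   0.22  0.67]
```

Emit:
{"name": "send_rows", "arguments": {
  "targets": [
    {"claw": 0.0, "dp": [0, 0, 0.05], "turn": 0},
    {"claw": 0.0, "dp": [0, 0, 0.1], "turn": -0.1},
    {"claw": 0.0, "dp": [0.04, -0.03, 0.13], "turn": -0.28},
    {"claw": 0.0, "dp": [0.08, -0.06, 0.13], "turn": -0.46},
    {"claw": 0.0, "dp": [0.12, -0.1, 0.13], "turn": -0.64},
    {"claw": 0.0, "dp": [0.16, -0.14, 0.13], "turn": -0.82},
    {"claw": 0.0, "dp": [0.2, -0.18, 0.13], "turn": -1.0},
    {"claw": 0.0, "dp": [0.2, -0.23, 0.13], "turn": -1.18}
  ]
}}

```text
t: 24.75
position: [0.6301, 0.0436, 0.1666]
tcp_rot: [-0.163, 0.687, 0.163, 0.689]
contact_force: [-0.7, -0.8, -0.9]
grip_width: 0.476
```

Emit:
{"name": "send_rows", "arguments": {
  "targets": [
    {"claw": 0.0, "dp": [0, -0.008, 0], "turn": -0.18},
    {"claw": 0.0, "dp": [0, -0.008, 0], "turn": -0.36},
    {"claw": 0.0, "dp": [0, -0.008, -0.02], "turn": -0.38},
    {"claw": 0.0, "dp": [0, -0.008, -0.04], "turn": -0.38},
    {"claw": 0.0, "dp": [0, -0.008, -0.04], "turn": -0.38},
    {"claw": 0.0, "dp": [0, -0.008, -0.04], "turn": -0.38}
  ]
}}

```text
t: 25.5
position: [0.6276, 0.0366, 0.127]
tcp_rot: [-0.032, 0.706, 0.032, 0.707]
contact_force: [0.3, 0.4, -0.9]
grip_width: 0.473
```

Run:
```python
from h import *
st()
im,m=snap("wrist","w13.png",None,1.4)
```

```text
t 25.5 pos [0.6276 0.0366 0.127 ] xax [ 0.001  0.    -1.   ] jaw yaw deg 5.26 F [ 0.3  0.4 -0.9] T [0.04 0.   0.06] g 0.473 j7 [-0.26  0.64  0.17  1.93 -0.18  0.58  0.12]
```

View pics/w13.png

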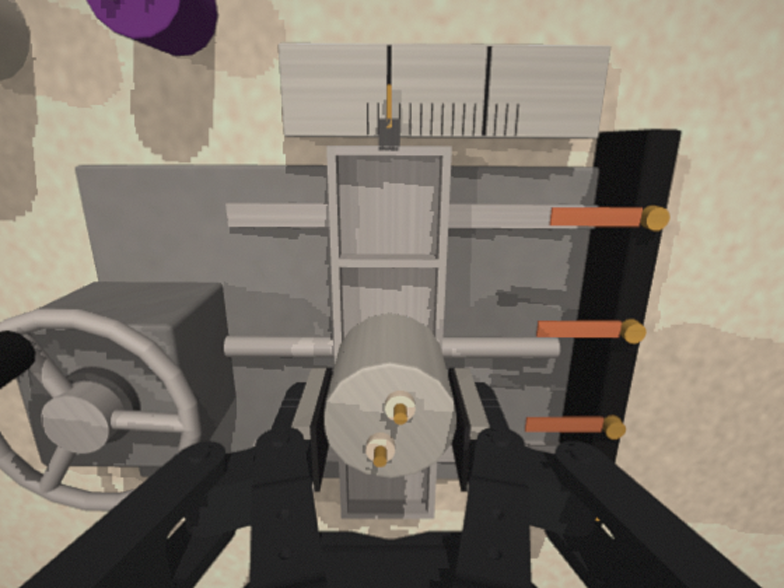

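Emit:
{"name": "send_rows", "arguments": {
  "targets": [
    {"claw": 0.0, "dp": [0, 0, -0.03], "turn": 0},
    {"claw": 0.0, "dp": [0, 0, -0.05], "turn": 0},
    {"claw": 0.0, "dp": [0, 0, -0.065], "turn": 0},
    {"claw": 0.0, "dp": [0, 0, -0.07], "turn": 0},
    {"claw": 0.0, "dp": [0, 0, -0.072], "turn": 0},
    {"claw": 0.0, "dp": [0, 0, -0.072], "turn": 0},
    {"claw": 0.0, "dp": [0, 0, -0.072], "turn": 0}
  ]
}}

```text
t: 26.42
position: [0.627, 0.0367, 0.0555]
tcp_rot: [-0.032, 0.706, 0.033, 0.706]
contact_force: [-4.1, 0.6, 9.9]
grip_width: 0.474
```

Emit:
{"name": "send_rows", "arguments": {
  "targets": [
    {"claw": 0.06, "dp": [0, 0, 0], "turn": 0},
    {"claw": 0.065, "dp": [0, 0, 0], "turn": 0},
    {"claw": 0.065, "dp": [0, 0, 0], "turn": 0},
    {"claw": 0.07, "dp": [0, 0, 0.04], "turn": 0},
    {"claw": 0.07, "dp": [0, 0, 0.09], "turn": 0},
    {"claw": 0.07, "dp": [0, 0.03, 0.13], "turn": 0},
    {"claw": 0.07, "dp": [0, 0.03, 0.13], "turn": 0}
  ]
}}

```text
t: 27.3
position: [0.629, 0.0696, 0.1873]
tcp_rot: [-0.033, 0.704, 0.034, 0.708]
contact_force: [-0.5, 0.2, -0.9]
grip_width: 0.818
```

Run:
```python
from h import *
st()
im,m=snap("wrist","w14.png",None,1.4)
```

```text
t 27.3 pos [0.629  0.0696 0.1873] xax [ 0.006  0.002 -1.   ] jaw yaw deg 5.46 F [-0.5  0.2 -0.9] T [-0.04 -0.09 -0.02] g 0.818 j7 [-0.33  0.56  0.2   1.89 -0.17  0.7   0.06]
```

View pics/w14.png

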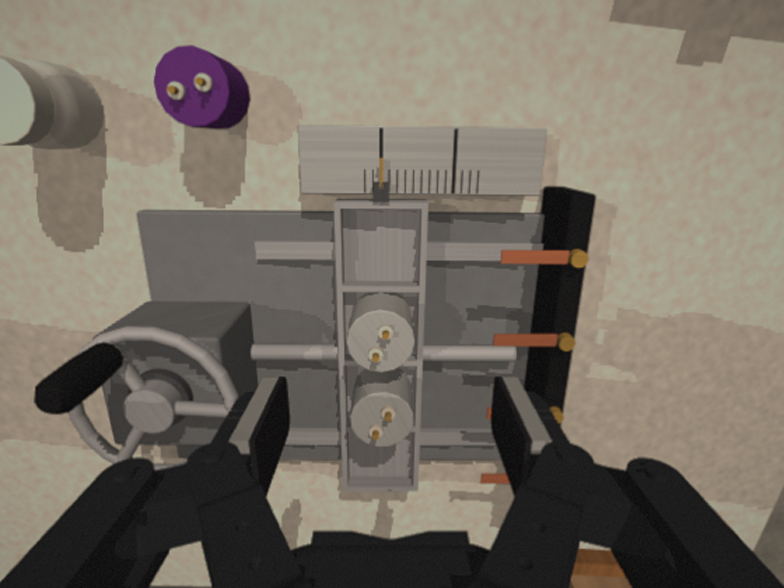

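Emit:
{"name": "send_rows", "arguments": {
  "targets": [
    {"claw": 0.07, "dp": [0, 0.03, 0.03], "turn": 0.18},
    {"claw": 0.07, "dp": [-0.03, 0.07, 0.05], "turn": 0.36},
    {"claw": 0.07, "dp": [-0.06, 0.11, 0.05], "turn": 0.54},
    {"claw": 0.07, "dp": [-0.09, 0.15, 0.05], "turn": 0.72},
    {"claw": 0.07, "dp": [-0.12, 0.19, 0.05], "turn": 0.9},
    {"claw": 0.07, "dp": [-0.15, 0.23, 0.05], "turn": 1.08},
    {"claw": 0.07, "dp": [-0.175, 0.27, 0.05], "turn": 1.26},
    {"claw": 0.07, "dp": [-0.175, 0.27, 0.05], "turn": 1.44}
  ]
}}

```text
t: 28.35
position: [0.4497, 0.3396, 0.2328]
tcp_rot: [-0.492, 0.507, 0.494, 0.506]
contact_force: [0.4, -1.2, -0.0]
grip_width: 0.819
```

Emit:
{"name": "send_rows", "arguments": {
  "targets": [
    {"claw": 0.07, "dp": [0, 0, 0], "turn": 0.12},
    {"claw": 0.07, "dp": [0, 0, 0], "turn": 0.12},
    {"claw": 0.07, "dp": [0, 0, 0], "turn": 0.12}
  ]
}}

```text
t: 28.72
position: [0.4525, 0.336, 0.2334]
tcp_rot: [-0.519, 0.481, 0.519, 0.48]
contact_force: [0.8, 0.1, 0.2]
grip_width: 0.816
```

Run:
```python
from h import *
import pickle
st()
im,m=snap("wrist","w15.png",None,1.4); pickle.dump(m,open("w15.pkl","wb"))
```

```text
t 28.73 pos [0.4525 0.336  0.2334] xax [-0.001 -0.001 -1.   ] jaw yaw deg 94.45 F [0.8 0.1 0.2] T [-0.04  0.03 -0.  ] g 0.816 j7 [-0.57  0.43 -0.23  1.98  0.14  0.75  0.76]
```

View pics/w15.png

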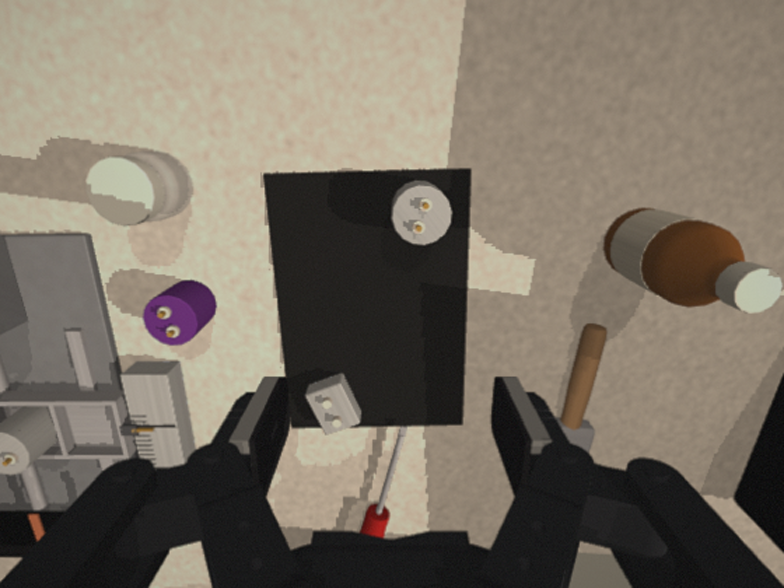

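Run:
```python
from h import *
import pickle
m=pickle.load(open("w15.pkl","rb"))
print(p2w("wrist",[[422/1.4,213.5/1.4]],.045,m))
```

```text
[[0.41509144 0.35525896 0.045     ]]
```

Can B hasn't moved. Pick it up: dp about (-0.037, 0.019, -0.198).

Emit:
{"name": "send_rows", "arguments": {
  "targets": [
    {"claw": 0.07, "dp": [-0.037, 0.019, -0.03], "turn": 0},
    {"claw": 0.07, "dp": [-0.037, 0.019, -0.09], "turn": 0},
    {"claw": 0.07, "dp": [-0.037, 0.019, -0.14], "turn": 0},
    {"claw": 0.07, "dp": [-0.037, 0.019, -0.18], "turn": 0},
    {"claw": 0.07, "dp": [-0.037, 0.019, -0.198], "turn": 0},
    {"claw": 0.07, "dp": [-0.037, 0.019, -0.198], "turn": 0},
    {"claw": 0.07, "dp": [-0.037, 0.019, -0.198], "turn": 0}
  ]
}}

```text
t: 29.65
position: [0.4157, 0.3559, 0.0368]
tcp_rot: [0.52, -0.479, -0.52, -0.48]
contact_force: [0.2, -0.2, 0.2]
grip_width: 0.821
```

Emit:
{"name": "send_rows", "arguments": {
  "targets": [
    {"claw": 0.0, "dp": [0, 0, 0], "turn": 0},
    {"claw": 0.0, "dp": [0, 0, 0], "turn": 0},
    {"claw": 0.0, "dp": [0, 0, 0], "turn": 0},
    {"claw": 0.0, "dp": [0, 0, 0], "turn": 0},
    {"claw": 0.0, "dp": [0, 0, 0], "turn": 0}
  ]
}}

```text
t: 30.28
position: [0.4159, 0.3559, 0.0375]
tcp_rot: [0.52, -0.479, -0.52, -0.48]
contact_force: [-0.4, -1.2, 8.7]
grip_width: 0.473
```

Run:
```python
from h import *
st()
```

```text
t 30.27 pos [0.4159 0.3559 0.0375] xax [ 0.001  0.001 -1.   ] jaw yaw deg 94.62 F [-0.4 -1.2  8.7] T [-0.27  0.16 -0.08] g 0.473 j7 [-0.73  0.71 -0.12  2.15  0.27  0.29  0.57]
```

Emit:
{"name": "send_rows", "arguments": {
  "targets": [
    {"claw": 0.0, "dp": [0, 0, 0.05], "turn": 0},
    {"claw": 0.0, "dp": [0, 0, 0.1], "turn": -0.1},
    {"claw": 0.0, "dp": [0.04, -0.03, 0.13], "turn": -0.28},
    {"claw": 0.0, "dp": [0.08, -0.07, 0.13], "turn": -0.46},
    {"claw": 0.0, "dp": [0.12, -0.11, 0.13], "turn": -0.64},
    {"claw": 0.0, "dp": [0.16, -0.16, 0.13], "turn": -0.82},
    {"claw": 0.0, "dp": [0.207, -0.2, 0.13], "turn": -1.0},
    {"claw": 0.0, "dp": [0.207, -0.25, 0.13], "turn": -1.18}
  ]
}}

```text
t: 31.28
position: [0.6256, 0.1042, 0.1667]
tcp_rot: [-0.163, 0.687, 0.163, 0.689]
contact_force: [-0.7, -0.5, -1.7]
grip_width: 0.472
```

Emit:
{"name": "send_rows", "arguments": {
  "targets": [
    {"claw": 0.0, "dp": [0, -0.016, 0], "turn": -0.18},
    {"claw": 0.0, "dp": [0, -0.016, 0], "turn": -0.36},
    {"claw": 0.0, "dp": [0, -0.016, -0.02], "turn": -0.38},
    {"claw": 0.0, "dp": [0, -0.016, -0.04], "turn": -0.38},
    {"claw": 0.0, "dp": [0, -0.016, -0.04], "turn": -0.38},
    {"claw": 0.0, "dp": [0, -0.016, -0.04], "turn": -0.38}
  ]
}}

```text
t: 32.02
position: [0.6226, 0.0897, 0.1269]
tcp_rot: [-0.032, 0.706, 0.033, 0.707]
contact_force: [0.1, 0.1, -1.3]
grip_width: 0.477
```

Run:
```python
from h import *
st()
im,m=snap("wrist","w16.png",None,1.4)
```

```text
t 32.02 pos [0.6226 0.0897 0.1269] xax [ 0.001  0.    -1.   ] jaw yaw deg 5.26 F [ 0.1  0.1 -1.3] T [-0.02 -0.02 -0.02] g 0.477 j7 [-0.35  0.64  0.18  1.93 -0.2   0.58  0.05]
```

View pics/w16.png

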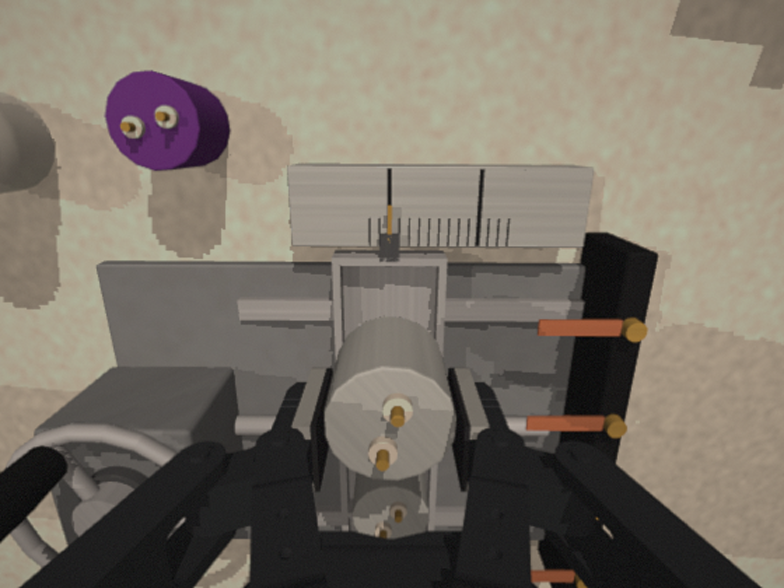

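Emit:
{"name": "send_rows", "arguments": {
  "targets": [
    {"claw": 0.0, "dp": [0.0005, 0, -0.03], "turn": 0},
    {"claw": 0.0, "dp": [0.0005, 0, -0.05], "turn": 0},
    {"claw": 0.0, "dp": [0.0005, 0, -0.065], "turn": 0},
    {"claw": 0.0, "dp": [0.0005, 0, -0.07], "turn": 0},
    {"claw": 0.0, "dp": [0.0005, 0, -0.072], "turn": 0},
    {"claw": 0.0, "dp": [0.0005, 0, -0.072], "turn": 0},
    {"claw": 0.0, "dp": [0.0005, 0, -0.072], "turn": 0}
  ]
}}

```text
t: 32.95
position: [0.6225, 0.0897, 0.0555]
tcp_rot: [-0.032, 0.706, 0.033, 0.706]
contact_force: [-5.1, -0.5, 9.7]
grip_width: 0.471
```

Emit:
{"name": "send_rows", "arguments": {
  "targets": [
    {"claw": 0.06, "dp": [0, 0, 0], "turn": 0},
    {"claw": 0.065, "dp": [0, 0, 0], "turn": 0},
    {"claw": 0.065, "dp": [0, 0, 0], "turn": 0},
    {"claw": 0.07, "dp": [0, 0, 0.04], "turn": 0},
    {"claw": 0.07, "dp": [0, 0, 0.09], "turn": 0},
    {"claw": 0.07, "dp": [0, 0, 0.14], "turn": 0},
    {"claw": 0.07, "dp": [-0.04, 0, 0.16], "turn": 0.18},
    {"claw": 0.07, "dp": [-0.08, 0, 0.16], "turn": 0.36}
  ]
}}

```text
t: 33.95
position: [0.5429, 0.0899, 0.2159]
tcp_rot: [-0.161, 0.687, 0.16, 0.69]
contact_force: [0.5, 0.7, -1.1]
grip_width: 0.819
```

Run:
```python
from h import *
st()
im,m=snap("wrist","w17.png",None,1.4)
```

```text
t 33.95 pos [0.5429 0.0899 0.2159] xax [ 0.004  0.001 -1.   ] jaw yaw deg 26.23 F [ 0.5  0.7 -1.1] T [-0.    0.03  0.03] g 0.819 j7 [-0.36  0.43  0.12  2.04 -0.08  0.67  0.28]
```

View pics/w17.png

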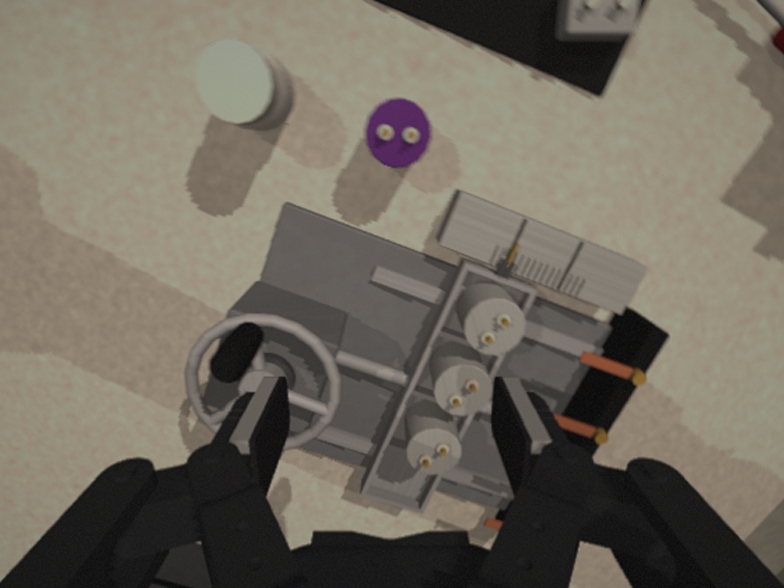

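Emit:
{"name": "send_rows", "arguments": {
  "targets": [
    {"claw": 0.08, "dp": [-0.03, -0.03, 0], "turn": 0.18},
    {"claw": 0.08, "dp": [-0.065, -0.06, 0], "turn": 0.36},
    {"claw": 0.08, "dp": [-0.065, -0.06, 0], "turn": 0.54},
    {"claw": 0.08, "dp": [-0.065, -0.06, 0], "turn": 0.72},
    {"claw": 0.08, "dp": [-0.065, -0.06, 0], "turn": 0.9},
    {"claw": 0.08, "dp": [-0.065, -0.06, 0], "turn": 1.08},
    {"claw": 0.08, "dp": [-0.065, -0.06, 0], "turn": 1.2},
    {"claw": 0.08, "dp": [-0.065, -0.06, 0], "turn": 1.2}
  ]
}}

```text
t: 35.0
position: [0.478, 0.0295, 0.2141]
tcp_rot: [-0.519, 0.48, 0.52, 0.48]
contact_force: [-0.3, -0.4, 0.5]
grip_width: 0.938
```

Run:
```python
from h import *
st()
im,m=snap("wrist","w18.png",None,1.4)
```

```text
t 35.0 pos [0.478  0.0295 0.2141] xax [-0.  0. -1.] jaw yaw deg 94.55 F [-0.3 -0.4  0.5] T [-0.02 -0.02  0.  ] g 0.938 j7 [-0.01  0.37 -0.22  2.18  0.13  0.61  1.32]
```

View pics/w18.png

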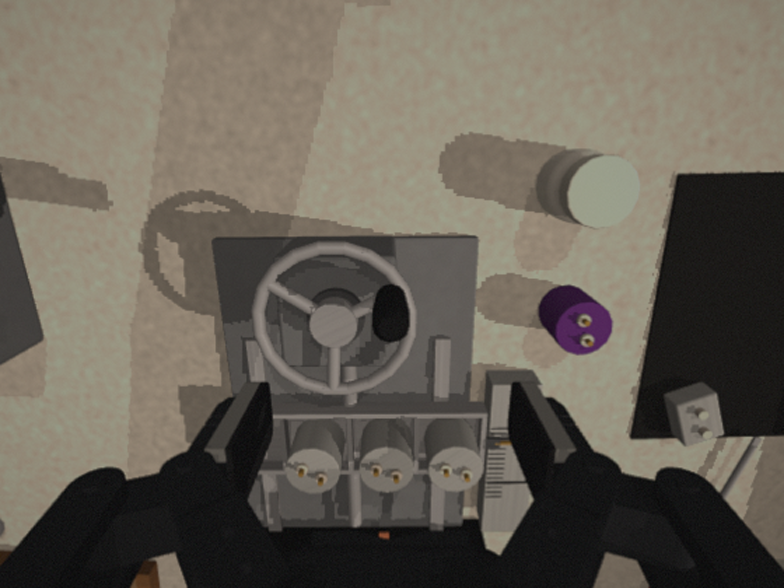

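Run:
```python
from h import *
m=imaging.camera_model("wrist")
f=lambda p,z:p2w("wrist",[[p[0]/1.4,p[1]/1.4]],z,m)
print(f((391,324),.139),f((390,301),.094))
```

```text
[[0.47819189 0.03019866 0.139     ]] [[0.48248006 0.0300186  0.094     ]]
```

Emit:
{"name": "send_rows", "arguments": {
  "targets": [
    {"claw": 0.08, "dp": [0, 0, -0.04], "turn": 0},
    {"claw": 0.08, "dp": [0, 0, -0.07], "turn": 0},
    {"claw": 0.08, "dp": [0, 0, -0.09], "turn": 0},
    {"claw": 0.08, "dp": [0, 0, -0.09], "turn": 0},
    {"claw": 0.0, "dp": [0, 0, -0.09], "turn": 0},
    {"claw": 0.0, "dp": [0, 0, -0.09], "turn": 0},
    {"claw": 0.0, "dp": [0, 0, -0.09], "turn": 0},
    {"claw": 0.0, "dp": [0, 0, -0.09], "turn": 0}
  ],
  "force": 30
}}

```text
t: 36.05
position: [0.4782, 0.0298, 0.1248]
tcp_rot: [0.52, -0.479, -0.52, -0.48]
contact_force: [-0.2, -0.2, 7.1]
grip_width: 0.215
```

Emit:
{"name": "send_rows", "arguments": {
  "targets": [
    {"claw": 0.0, "dp": [0, 0, 0], "turn": 0},
    {"claw": 0.0, "dp": [0, 0, 0], "turn": 0}
  ]
}}

```text
t: 36.3
position: [0.4782, 0.0298, 0.1248]
tcp_rot: [0.52, -0.479, -0.52, -0.48]
contact_force: [-0.9, 0.1, 5.8]
grip_width: 0.219
```

Run:
```python
from h import *
st()
from crank import *
a=125.2
table((.4775,.0293),(.4992,-.0015),[125.2-20*i for i in range(1,19)])
```

```text
t 36.3 pos [0.4782 0.0298 0.1248] xax [ 0.001  0.    -1.   ] jaw yaw deg 94.64 F [-0.9  0.1  5.8] T [ 0.04  0.12 -0.04] g 0.219 j7 [-0.07  0.51 -0.16  2.26  0.21  0.38  1.25]
[[0.012, 0.006, 105.2], [0.025, 0.007, 85.2], [0.038, 0.004, 65.2], [0.048, -0.004, 45.2], [0.056, -0.015, 25.200000000000003], [0.06, -0.027, 5.200000000000003], [0.058, -0.041, -14.799999999999997], [0.053, -0.052, -34.8]]
[[-0.009, -0.01, -54.8], [-0.021, -0.015, -74.8], [-0.034, -0.017, -94.8], [-0.047, -0.013, -114.8], [-0.058, -0.006, -134.8], [-0.066, 0.005, -154.8], [-0.069, 0.018, -174.8], [-0.068, 0.031, -194.8]]
[[0.005, 0.012, -214.8], [0.015, 0.021, -234.8]]
end cmd [0.4775 0.0293]
```

Run:
```python
from crank import *
t=np.radians(125.2); table((.4992+.038*np.cos(t),-.0015+.038*np.sin(t)),(.4992,-.0015),[125.2-22.5*i for i in range(1,17)])
```

```text
[[0.014, 0.006, 102.7], [0.028, 0.006, 80.2], [0.042, 0.001, 57.7], [0.053, -0.009, 35.2], [0.059, -0.023, 12.700000000000003], [0.059, -0.038, -9.799999999999997], [0.054, -0.051, -32.3], [0.044, -0.062, -54.8]]
[[-0.014, -0.006, -77.3], [-0.029, -0.006, -99.8], [-0.042, -0.001, -122.3], [-0.053, 0.009, -144.8], [-0.059, 0.023, -167.3], [-0.06, 0.037, -189.8], [-0.054, 0.051, -212.3], [-0.044, 0.062, -234.8]]
end cmd [0.47729557 0.02955151]
```

Emit:
{"name": "send_rows", "arguments": {
  "targets": [
    {"claw": 0.0, "dp": [0.014, 0.006, 0], "turn": 0},
    {"claw": 0.0, "dp": [0.028, 0.006, 0], "turn": 0},
    {"claw": 0.0, "dp": [0.042, 0.001, 0], "turn": 0},
    {"claw": 0.0, "dp": [0.053, -0.009, 0], "turn": 0},
    {"claw": 0.0, "dp": [0.059, -0.023, 0], "turn": 0},
    {"claw": 0.0, "dp": [0.059, -0.038, 0], "turn": 0},
    {"claw": 0.0, "dp": [0.054, -0.051, 0], "turn": 0},
    {"claw": 0.0, "dp": [0.044, -0.062, 0], "turn": 0}
  ]
}}

```text
t: 37.3
position: [0.5229, -0.0316, 0.1249]
tcp_rot: [0.52, -0.478, -0.52, -0.48]
contact_force: [-0.1, 7.0, 4.9]
grip_width: 0.214
```

Emit:
{"name": "send_rows", "arguments": {
  "targets": [
    {"claw": 0.0, "dp": [-0.014, -0.006, 0], "turn": 0},
    {"claw": 0.0, "dp": [-0.028, -0.006, 0], "turn": 0},
    {"claw": 0.0, "dp": [-0.042, -0.001, 0], "turn": 0},
    {"claw": 0.0, "dp": [-0.053, 0.009, 0], "turn": 0},
    {"claw": 0.0, "dp": [-0.059, 0.023, 0], "turn": 0},
    {"claw": 0.0, "dp": [-0.059, 0.038, 0], "turn": 0},
    {"claw": 0.0, "dp": [-0.054, 0.051, 0], "turn": 0},
    {"claw": 0.0, "dp": [-0.044, 0.062, 0], "turn": 0}
  ]
}}

```text
t: 38.3
position: [0.4764, 0.029, 0.1248]
tcp_rot: [-0.52, 0.48, 0.52, 0.479]
contact_force: [1.9, -9.7, 9.4]
grip_width: 0.216
```

Run:
```python
from h import *
st()
im,m=snap("wrist","w19.png",None,1.4)
```

```text
t 38.3 pos [0.4764 0.029  0.1248] xax [-0.002 -0.002 -1.   ] jaw yaw deg 94.61 F [ 1.9 -9.7  9.4] T [-2.21 -0.46 -0.01] g 0.216 j7 [-0.07  0.51 -0.15  2.26  0.21  0.38  1.25]
```

View pics/w19.png

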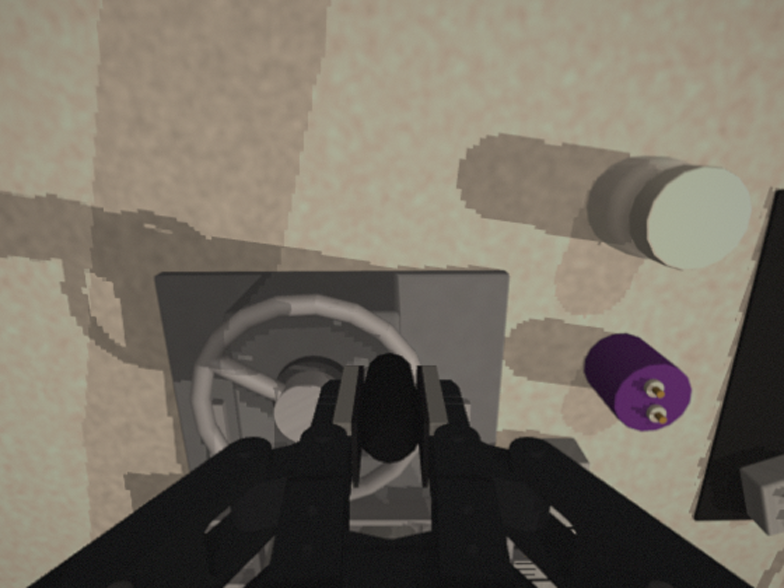

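One turn is done and the grip is holding. Two more.

Emit:
{"name": "send_rows", "arguments": {
  "targets": [
    {"claw": 0.0, "dp": [0.014, 0.006, 0], "turn": 0},
    {"claw": 0.0, "dp": [0.028, 0.006, 0], "turn": 0},
    {"claw": 0.0, "dp": [0.042, 0.001, 0], "turn": 0},
    {"claw": 0.0, "dp": [0.053, -0.009, 0], "turn": 0},
    {"claw": 0.0, "dp": [0.059, -0.023, 0], "turn": 0},
    {"claw": 0.0, "dp": [0.059, -0.038, 0], "turn": 0},
    {"claw": 0.0, "dp": [0.054, -0.051, 0], "turn": 0},
    {"claw": 0.0, "dp": [0.044, -0.062, 0], "turn": 0}
  ]
}}

```text
t: 39.35
position: [0.5225, -0.0318, 0.1248]
tcp_rot: [0.52, -0.478, -0.52, -0.48]
contact_force: [-0.9, 6.4, 7.2]
grip_width: 0.219
```

Emit:
{"name": "send_rows", "arguments": {
  "targets": [
    {"claw": 0.0, "dp": [-0.014, -0.006, 0], "turn": 0},
    {"claw": 0.0, "dp": [-0.028, -0.006, 0], "turn": 0},
    {"claw": 0.0, "dp": [-0.042, -0.001, 0], "turn": 0},
    {"claw": 0.0, "dp": [-0.053, 0.009, 0], "turn": 0},
    {"claw": 0.0, "dp": [-0.059, 0.023, 0], "turn": 0},
    {"claw": 0.0, "dp": [-0.059, 0.038, 0], "turn": 0},
    {"claw": 0.0, "dp": [-0.054, 0.051, 0], "turn": 0},
    {"claw": 0.0, "dp": [-0.044, 0.062, 0], "turn": 0}
  ]
}}

```text
t: 40.35
position: [0.4764, 0.029, 0.1248]
tcp_rot: [0.52, -0.48, -0.52, -0.479]
contact_force: [2.5, -9.8, 9.8]
grip_width: 0.218
```

Emit:
{"name": "send_rows", "arguments": {
  "targets": [
    {"claw": 0.0, "dp": [0.014, 0.006, 0], "turn": 0},
    {"claw": 0.0, "dp": [0.028, 0.006, 0], "turn": 0},
    {"claw": 0.0, "dp": [0.042, 0.001, 0], "turn": 0},
    {"claw": 0.0, "dp": [0.053, -0.009, 0], "turn": 0},
    {"claw": 0.0, "dp": [0.059, -0.023, 0], "turn": 0},
    {"claw": 0.0, "dp": [0.059, -0.038, 0], "turn": 0},
    {"claw": 0.0, "dp": [0.054, -0.051, 0], "turn": 0},
    {"claw": 0.0, "dp": [0.044, -0.062, 0], "turn": 0}
  ]
}}

```text
t: 41.35
position: [0.5225, -0.0318, 0.1248]
tcp_rot: [0.52, -0.478, -0.52, -0.48]
contact_force: [1.0, 5.7, 7.2]
grip_width: 0.217
```

Emit:
{"name": "send_rows", "arguments": {
  "targets": [
    {"claw": 0.0, "dp": [-0.014, -0.006, 0], "turn": 0},
    {"claw": 0.0, "dp": [-0.028, -0.006, 0], "turn": 0},
    {"claw": 0.0, "dp": [-0.042, -0.001, 0], "turn": 0},
    {"claw": 0.0, "dp": [-0.053, 0.009, 0], "turn": 0},
    {"claw": 0.0, "dp": [-0.059, 0.023, 0], "turn": 0},
    {"claw": 0.0, "dp": [-0.059, 0.038, 0], "turn": 0},
    {"claw": 0.0, "dp": [-0.054, 0.051, 0], "turn": 0},
    {"claw": 0.0, "dp": [-0.044, 0.062, 0], "turn": 0}
  ]
}}

```text
t: 42.35
position: [0.4764, 0.029, 0.1248]
tcp_rot: [0.52, -0.48, -0.52, -0.479]
contact_force: [3.0, -10.4, 9.6]
grip_width: 0.215
```

Emit:
{"name": "send_rows", "arguments": {
  "targets": [
    {"claw": 0.0, "dp": [0, 0, 0], "turn": 0},
    {"claw": 0.0, "dp": [0, 0, 0], "turn": 0}
  ]
}}

```text
t: 42.6
position: [0.4787, 0.0302, 0.1248]
tcp_rot: [0.521, -0.478, -0.519, -0.48]
contact_force: [3.1, 0.8, 7.7]
grip_width: 0.217
```

Run:
```python
from h import *
st()
```

```text
t 42.6 pos [0.4787 0.0302 0.1248] xax [ 0.003  0.    -1.   ] jaw yaw deg 94.67 F [3.1 0.8 7.7] T [ 0.22 -0.7   0.01] g 0.217 j7 [-0.07  0.51 -0.15  2.26  0.2   0.38  1.26]
```

Emit:
{"name": "send_rows", "arguments": {
  "targets": [
    {"claw": 0.085, "dp": [0, 0, 0], "turn": 0},
    {"claw": 0.085, "dp": [0, 0, 0], "turn": 0},
    {"claw": 0.085, "dp": [0, 0, 0], "turn": 0},
    {"claw": 0.085, "dp": [0, 0, 0.04], "turn": 0},
    {"claw": 0.085, "dp": [0, 0, 0.1], "turn": 0},
    {"claw": 0.085, "dp": [0.05, 0.03, 0.12], "turn": 0},
    {"claw": 0.085, "dp": [0.11, 0.06, 0.12], "turn": 0},
    {"claw": 0.085, "dp": [0.17, 0.08, 0.12], "turn": 0}
  ]
}}

```text
t: 43.6
position: [0.6441, 0.1093, 0.2448]
tcp_rot: [0.52, -0.479, -0.52, -0.479]
contact_force: [0.3, -0.3, 0.2]
grip_width: 0.992
```

Emit:
{"name": "send_rows", "arguments": {
  "targets": [
    {"claw": 0.085, "dp": [0.06, 0.02, 0], "turn": 0},
    {"claw": 0.085, "dp": [0.1, 0.03, 0], "turn": 0},
    {"claw": 0.085, "dp": [0.1, 0.03, 0], "turn": 0},
    {"claw": 0.085, "dp": [0.1, 0.03, 0], "turn": 0}
  ]
}}

```text
t: 44.1
position: [0.7419, 0.1377, 0.2433]
tcp_rot: [-0.52, 0.48, 0.52, 0.479]
contact_force: [0.3, 0.7, 0.2]
grip_width: 0.994
```

Run:
```python
from h import *
st()
im,m=snap("wrist","w20.png",None,1.4)
R=cv2.Rodrigues(m["rvec"])[0]; print("cam",-R.T@m["tvec"])
```

```text
t 44.1 pos [0.7419 0.1377 0.2433] xax [-0.002 -0.001 -1.   ] jaw yaw deg 94.65 F [0.3 0.7 0.2] T [-0.    0.01  0.  ] g 0.994 j7 [-0.14  0.65 -0.19  1.52  0.14  0.99  1.27]
cam [0.65935344 0.13130916 0.36918573]
```

View pics/w20.png

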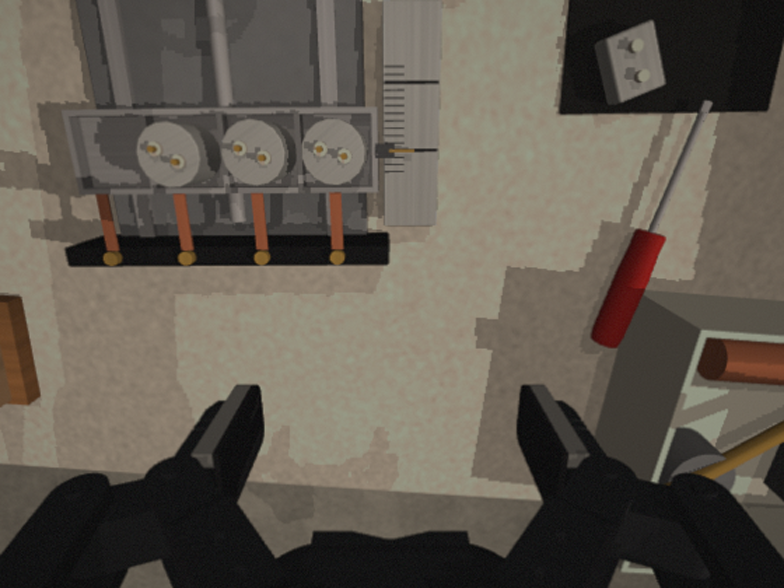

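Emit:
{"name": "send_rows", "arguments": {
  "targets": [
    {"claw": 0.085, "dp": [-0.03, -0.055, 0], "turn": 0},
    {"claw": 0.085, "dp": [-0.06, -0.11, 0], "turn": 0},
    {"claw": 0.085, "dp": [-0.09, -0.165, 0], "turn": 0},
    {"claw": 0.085, "dp": [-0.12, -0.22, 0], "turn": 0},
    {"claw": 0.085, "dp": [-0.15, -0.275, 0], "turn": 0},
    {"claw": 0.085, "dp": [-0.18, -0.33, 0], "turn": 0},
    {"claw": 0.085, "dp": [-0.21, -0.385, 0], "turn": 0},
    {"claw": 0.085, "dp": [-0.239, -0.44, 0], "turn": 0}
  ]
}}

```text
t: 45.15
position: [0.5019, -0.3027, 0.245]
tcp_rot: [0.52, -0.479, -0.52, -0.479]
contact_force: [0.2, -0.3, 0.1]
grip_width: 0.995
```

Emit:
{"name": "send_rows", "arguments": {
  "targets": [
    {"claw": 0.085, "dp": [0, -0.021, 0], "turn": 0},
    {"claw": 0.085, "dp": [0, -0.021, -0.04], "turn": 0},
    {"claw": 0.085, "dp": [0, -0.021, -0.07], "turn": 0},
    {"claw": 0.085, "dp": [0, -0.021, -0.07], "turn": 0},
    {"claw": 0.085, "dp": [0, -0.021, -0.07], "turn": 0}
  ]
}}

```text
t: 45.78
position: [0.5048, -0.322, 0.1754]
tcp_rot: [0.52, -0.479, -0.52, -0.479]
contact_force: [0.5, -0.8, 0.3]
grip_width: 1.0
```

Run:
```python
from h import *
st()
im,m=snap("wrist","w21.png",None,1.4)
im=cv2.imread("pics/raw_w20.png"); cv2.imwrite("pics/w20a.png",cv2.resize(im[40:165,255:320],None,fx=4.8,fy=4.8,interpolation=cv2.INTER_CUBIC))
```

```text
t 45.77 pos [ 0.5048 -0.322   0.1754] xax [ 0.001 -0.    -1.   ] jaw yaw deg 94.69 F [ 0.5 -0.8  0.3] T [ 0.02 -0.01  0.02] g 1.0 j7 [ 0.6   0.54 -0.18  1.95  0.16  0.66  1.97]
```

View pics/w21.png

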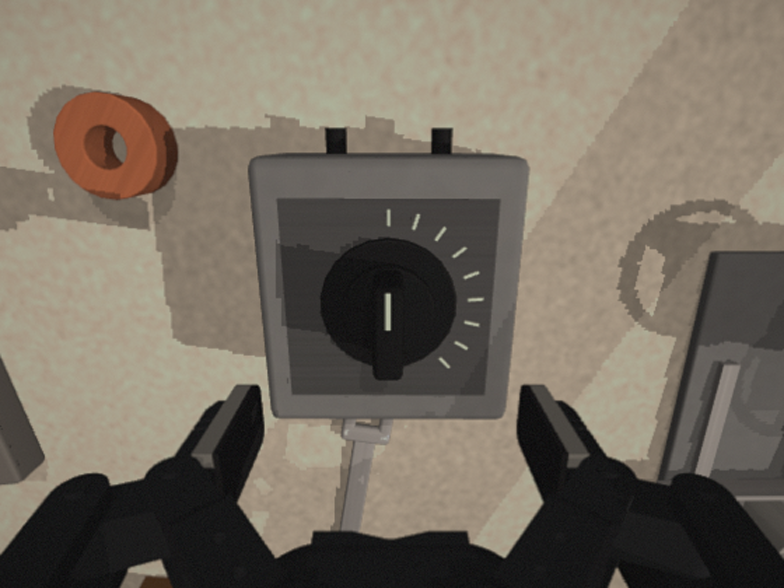

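View pics/w20a.png

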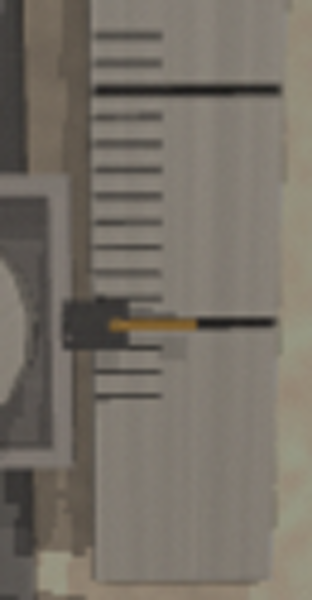

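Emit:
{"name": "send_rows", "arguments": {
  "targets": [
    {"claw": 0.085, "dp": [-0.001, -0.001, -0.04], "turn": 0},
    {"claw": 0.085, "dp": [-0.001, -0.001, -0.061], "turn": 0},
    {"claw": 0.085, "dp": [-0.001, -0.001, -0.061], "turn": 0},
    {"claw": 0.085, "dp": [-0.001, -0.001, -0.061], "turn": 0},
    {"claw": 0.0, "dp": [-0.001, -0.001, -0.061], "turn": 0},
    {"claw": 0.0, "dp": [-0.001, -0.001, -0.061], "turn": 0},
    {"claw": 0.0, "dp": [-0.001, -0.001, -0.061], "turn": 0},
    {"claw": 0.0, "dp": [-0.001, -0.001, -0.061], "turn": 0}
  ],
  "force": 40
}}

```text
t: 46.82
position: [0.5033, -0.3233, 0.1133]
tcp_rot: [0.52, -0.479, -0.52, -0.479]
contact_force: [-0.6, 2.5, 12.1]
grip_width: 0.155
```

Emit:
{"name": "send_rows", "arguments": {
  "targets": [
    {"claw": 0.0, "dp": [0, 0, 0], "turn": 0},
    {"claw": 0.0, "dp": [0, 0, 0], "turn": 0}
  ]
}}

```text
t: 47.08
position: [0.5032, -0.3233, 0.1134]
tcp_rot: [0.52, -0.479, -0.52, -0.479]
contact_force: [-1.2, 0.7, 5.6]
grip_width: 0.15
```

Emit:
{"name": "send_rows", "arguments": {
  "targets": [
    {"claw": 0.0, "dp": [0, 0, 0], "turn": -0.15},
    {"claw": 0.0, "dp": [0, 0, 0], "turn": -0.3},
    {"claw": 0.0, "dp": [0, 0, 0], "turn": -0.45},
    {"claw": 0.0, "dp": [0, 0, 0], "turn": -0.6},
    {"claw": 0.0, "dp": [0, 0, 0], "turn": -0.75},
    {"claw": 0.0, "dp": [0, 0, 0], "turn": -0.9},
    {"claw": 0.0, "dp": [0, 0, 0], "turn": -1.05},
    {"claw": 0.0, "dp": [0, 0, 0], "turn": -1.2}
  ]
}}

```text
t: 48.08
position: [0.503, -0.3238, 0.1134]
tcp_rot: [-0.157, 0.69, 0.157, 0.689]
contact_force: [-3.0, -1.1, 3.6]
grip_width: 0.158
```

Run:
```python
from h import *
st()
```

```text
t 48.08 pos [ 0.503  -0.3238  0.1134] xax [-0.    -0.001 -1.   ] jaw yaw deg 25.61 F [-3.  -1.1  3.6] T [-0.14  0.46  0.07] g 0.158 j7 [ 0.36  0.63  0.17  2.01 -0.21  0.51  1.13]
```

Emit:
{"name": "send_rows", "arguments": {
  "targets": [
    {"claw": 0.0, "dp": [0, 0, 0], "turn": -0.15},
    {"claw": 0.0, "dp": [0, 0, 0], "turn": -0.3},
    {"claw": 0.0, "dp": [0, 0, 0], "turn": -0.45},
    {"claw": 0.0, "dp": [0, 0, 0], "turn": -0.6},
    {"claw": 0.0, "dp": [0, 0, 0], "turn": -0.75},
    {"claw": 0.0, "dp": [0, 0, 0], "turn": -0.9},
    {"claw": 0.0, "dp": [0, 0, 0], "turn": -1.05},
    {"claw": 0.0, "dp": [0, 0, 0], "turn": -1.15}
  ]
}}

```text
t: 49.08
position: [0.5025, -0.3237, 0.1134]
tcp_rot: [0.243, 0.664, -0.243, 0.664]
contact_force: [-3.4, 0.0, 6.6]
grip_width: 0.15
```

Emit:
{"name": "send_rows", "arguments": {
  "targets": [
    {"claw": 0.0, "dp": [0, 0, 0], "turn": -0.05},
    {"claw": 0.0, "dp": [0, 0, 0], "turn": -0.09},
    {"claw": 0.0, "dp": [0, 0, 0], "turn": -0.12},
    {"claw": 0.0, "dp": [0, 0, 0], "turn": -0.12}
  ]
}}

```text
t: 49.58
position: [0.5025, -0.3237, 0.1134]
tcp_rot: [0.279, 0.65, -0.28, 0.649]
contact_force: [-4.8, -1.0, 8.4]
grip_width: 0.158
```

Run:
```python
from h import *
st()
```

```text
t 49.58 pos [ 0.5025 -0.3237  0.1134] xax [-0.001 -0.001 -1.   ] jaw yaw deg -46.65 F [-4.8 -1.   8.4] T [-0.2   0.92  1.7 ] g 0.158 j7 [ 0.14  0.69  0.53  2.03 -0.61  0.59  0.27]
```

Emit:
{"name": "send_rows", "arguments": {
  "targets": [
    {"claw": 0.0, "dp": [0, 0, 0], "turn": -0.03},
    {"claw": 0.0, "dp": [0, 0, 0], "turn": -0.03},
    {"claw": 0.085, "dp": [0, 0, 0], "turn": -0.03},
    {"claw": 0.085, "dp": [0, 0, 0], "turn": -0.03},
    {"claw": 0.085, "dp": [0, 0, 0], "turn": -0.03},
    {"claw": 0.085, "dp": [0, 0, 0.04], "turn": -0.03},
    {"claw": 0.085, "dp": [0, 0, 0.09], "turn": -0.03},
    {"claw": 0.085, "dp": [0, 0, 0.13], "turn": -0.03}
  ]
}}

```text
t: 50.58
position: [0.5031, -0.3236, 0.2448]
tcp_rot: [0.291, 0.644, -0.291, 0.645]
contact_force: [0.7, -0.5, 0.2]
grip_width: 0.995
```

Emit:
{"name": "send_rows", "arguments": {
  "targets": [
    {"claw": 0.085, "dp": [0, 0.02, 0.04], "turn": 0},
    {"claw": 0.085, "dp": [0, 0.02, 0.04], "turn": 0},
    {"claw": 0.085, "dp": [0, 0.02, 0.04], "turn": 0}
  ]
}}

```text
t: 50.95
position: [0.5031, -0.3031, 0.2827]
tcp_rot: [0.291, 0.645, -0.291, 0.644]
contact_force: [0.7, 0.1, -0.8]
grip_width: 0.996
```

Run:
```python
from h import *
st()
im,m=snap("wrist","w22.png",None,1.4)
snap("scene","s2.png",None,1.4)
```

```text
t 50.95 pos [ 0.5031 -0.3031  0.2827] xax [-0.  0. -1.] jaw yaw deg -48.56 F [ 0.7  0.1 -0.8] T [-0.04 -0.01 -0.04] g 0.996 j7 [-0.06  0.48  0.75  1.92 -0.41  0.91  0.05]
```

View pics/w22.png

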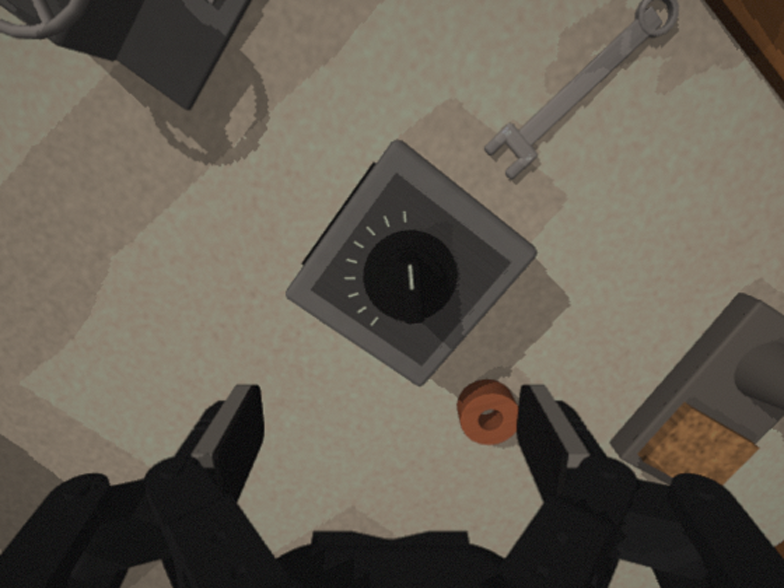

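View pics/s2.png

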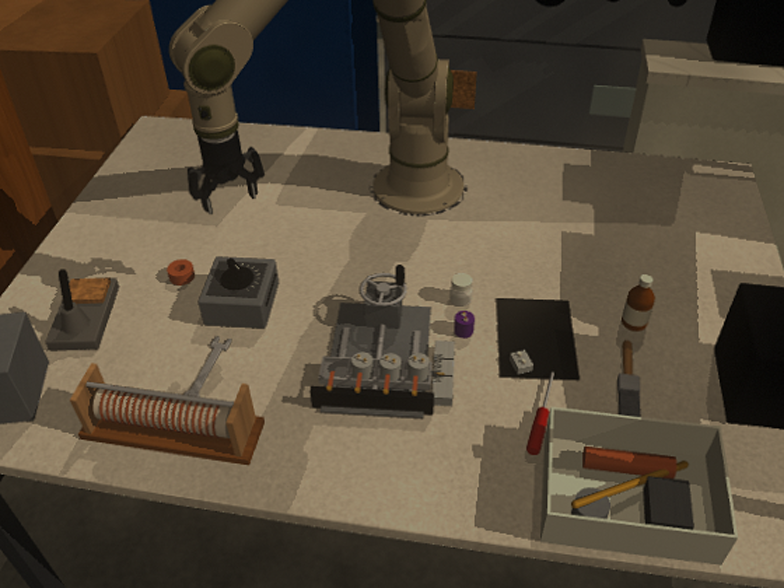

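Run:
```python
from h import *
m=imaging.camera_model("wrist")
l=p2w("wrist",[[408.5/1.4,264/1.4],[411.5/1.4,290/1.4]],.119,m); d=l[1]-l[0]; b=np.degrees(np.arctan2(d[1],d[0])); print("bar x yaw",b,"q",np.radians(4.5-b))
print(manip.close_job())
```

```text
bar x yaw -131.43957800579616 q 2.3725932199728104
the job is handed in; nothing more can be done
None
```

I did the whole job in the order asked and handed it in at about 51 s of the 208 s allowed.

1. **Knob anticlockwise:** I turned it until the wrist torque rose sharply at the stop. A picture then showed its line on the first tick.
2. **Near mark:** I cranked until the pointer stood on the near heavy mark, to within about 0.3 mm in a near-overhead view.
3. **Cans:** there were three on the mat. Each now stands upright in a pocket of its own, in the three pockets on the mat side. The fourth pocket is empty.
4. **Far mark:** after three clockwise turns the pointer stood on the far heavy mark, to within about 0.5 mm.
5. **Knob clockwise:** I turned it to the other stop, where the torque rose to about 1.7 N m. A picture read it at about 2.37 rad of 2.4, which is within measuring error.

At the end the gripper was open and about 0.17 m above the knob's grip point, with no contact force. The last scene picture showed the three cans standing in the shuttle and the other things apparently where they started. I did not look closely at the pointer and cans again after turning the knob clockwise.

No check failed. The first look at the near mark, taken at a slant, seemed to show the pointer about 2 mm off, but the near-overhead view showed that was only the viewing angle.

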